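# Change the workpiece in a cam-lock jig

## Task

The wooden block in the cam-lock jig is finished: swing the jig's lever fully open, lift the block out and leave it in the shallow wooden tray. Then lay the other block of the same size flat in the jig, lengthwise between fence and jaw and up against the end stop, let go of it and push the lever back all the way to its closed stop so that the block is clamped. Leave everything else on the table where it is.

Things in the scene. Friction and masses are not known exactly. Their poses are not given: they have to be found in the camera images.
- jig: Cam-lock holding jig fixed to the table: plywood board 18 mm thick, jig x -62..62 mm, y -117..49 mm. Origin at table height under the centre of a clamped block. A clamped block lies on the board with its 70 mm length along jig x, centre at x = 0, y = 0, 33 mm above the table. At the +x end stands a wooden end stop, its face at x = +35 mm, 22 mm high above the board, 40 mm wide (y -24..16 mm).
- fence_face (a point): Middle of the foot of the fence's face, at jig x = 0, y = +21 mm, z = 18 mm (board's top). The fence is a low wooden rail along jig x, 90 mm long, 22 mm thick, 10 mm high above the board; 20 mm of a block stands up above it. This point's axes are those of the jig.
- jaw_face (a point): Middle of the foot of the sliding wooden jaw's face, opposite the fence: jig y = -21 mm with the lever closed, -31 mm fully open. The jaw is 50 mm long (jig x), 15 mm thick, 10 mm high above the board, and is moved by the lever only; while the lever closes it pushes a block squarely up to the fence. Axes as the jig's.
- cam_lever (a joint): Angle of the jig's cam lever about its upright pivot, rad: 0 = closed (at its stop, lever points to the jig's -x, block clamped; it starts near there), 1.57 = fully open (at the other stop, lever points to the jig's -y). It grows anticlockwise seen from above. Stiff: about 2 to 4 N at the knob turn it, and it stays where it is left.
- lever_knob (a point): Middle of the upright black knob at the free end of the lever, 90 mm from the pivot: a plain post 21 mm across and 41 mm tall, its middle 82 mm above the table (it spans 61 to 102 mm). The flat steel lever below it is 18 mm wide and lies 51 to 61 mm above the table.
- lever_pivot (a point): Point on the lever's upright pivot axis, 56 mm above the table, at jig x = 0, y = -85 mm. The pivot stub is 30 mm across, and nothing of it stands more than 67 mm above the table.
- tray: Shallow open tray of light wood fixed to the table, 120 (x) x 150 (y) x 22 mm high, walls and floor 6 mm thick; origin under its centre at table height.
- done_block_center (a point): Centre of the finished wooden block, 42 (own x) x 70 (own y) x 30 mm high (z up), which starts clamped in the jig. Loose, about 55 g.
- new_block_center (a point): Centre of the new wooden block, same size and looks as the finished one: 42 (own x) x 70 (own y) x 30 mm high (z up); starts lying flat on the table. Loose, about 55 g.
- flat_block: Bystander: a larger, flatter wooden block, 60 x 85 x 18 mm, on the table; origin at the centre of its underside. Not to be used.
- oak_strip: Bystander: wooden strip 34 x 270 x 16 mm; origin at the centre of its underside.
- spanner: Bystander: spanner 32 x 135 x 9 mm; origin at the centre of its underside.
- tin: Bystander: round tin 68 mm across, 26 mm high; origin at the centre of its underside.
There are look-alikes about, which are no part of the job. Leave any purple look-alike of the part that bears new_block_center alone.

How it is judged (in metres and radians):
On the way, in this order (a step that is already met when the one before it is completed fails the run):
1. the lever is swung fully open (value of joint cam_lever above 1.45 rad), for 0.2 s.
2. the finished block lies in the tray (x of done_block_center in the frame of tray between -0.052 and 0.052 m and y of done_block_center in the frame of tray between -0.067 and 0.067 m and z of done_block_center in the frame of tray below 0.05 m), for 0.2 s.
3. the new block lies in the open jig between fence and jaw, up to the end stop (x of new_block_center in the frame of jig between -0.006 and 0.003 m and y of new_block_center in the frame of jig between -0.012 and 0.003 m and z of new_block_center in the frame of jig between 0.029 and 0.037 m and angle between the y axis of new_block_center and the x axis of jig, either way round below 0.2 rad and value of joint cam_lever above 1.2 rad), for 0.2 s.
4. the lever is pushed back to its closed stop (value of joint cam_lever below 0.1 rad), for 0.2 s.
At the end, for the whole second after the job is handed in: The lever is closed (within 0.1 rad of its stop); the new block lies flat in the jig, clamped against the fence (within 3 mm), not more than 6 mm from the end stop and square with the fence; the finished block lies in the tray, its centre inside the walls (all of step 2 and value of joint cam_lever below 0.1 rad and x of new_block_center in the frame of jig between -0.006 and 0.003 m and y of new_block_center in the frame of jig between -0.003 and 0.003 m and z of new_block_center in the frame of jig between 0.029 and 0.037 m and angle between the y axis of new_block_center and the x axis of jig, either way round below 0.06 rad); the robot touches nothing.
It fails at once if a bystander (flat block) is shifted by more than 3 cm (distance of flat_block from where it was at the start of the episode above 0.03 m).
It fails at once if a bystander (oak strip) is shifted by more than 3 cm (distance of oak_strip from where it was at the start of the episode above 0.03 m).
It fails at once if a bystander (spanner) is shifted by more than 3 cm (distance of spanner from where it was at the start of the episode above 0.03 m).
It fails at once if a bystander (tin) is shifted by more than 3 cm (distance of tin from where it was at the start of the episode above 0.03 m).
It also fails if it takes over 72 s, if anything falls off the work surface, if the arm or the gripper's body presses on something with over 40 N, if the wrist force passes 120 N, or if a joint passes its speed limit or range.

## Robot

A 7-joint arm with a two-finger parallel gripper is mounted at the origin on a cart in front of the work surface, level with it; the furniture and walls round the work are solid. World frame = base frame: x ahead of the robot, y to its left, z up, the work surface at z = 0. Lengths are in m, angles in degrees, forces in N, time in s.
With the tool pointing down it reaches from about 0.425 to 0.875 m from the base axis. Payload 4.7 kg.
Tool frame: the origin (TCP) lies midway between the tips of the shut fingers; the grasp point (between the pads) lies 19 mm behind it; z points along the fingers, y is the direction in which the jaws open and shut (so a half turn about z gives the same grasp; the last joint's range is limited). The gripper opens to 87 mm and grips with 3 to 60 N. Pads are 19 mm wide; open, the fingers measure 117 mm over their backs; the gripper's body (75 mm by 190 mm) begins 51 mm behind the grasp point.
Start: joints at [-73.333, 18.392, -4.016, 83.108, 1.295, 78.541, -3.26], TCP at [0.178, 0.625, 0.223] pointing down, gripper open.
Joint ranges: [-163.93, 163.93], [-17.29, 119.83], [-79.2, 71.16], [3.27, 140.29], [-89.18, 269.18], [5.43, 117.66], [-154.24, 154.24]. Speed limits (degrees/s): [147.25, 147.25, 180, 180, 180, 180, 180].

## Interface

Orientations are given as a 3x3 rotation matrix whose columns are the frame's x, y, z axes.
In Python, from cell import bot gives the robot as it stands.
- The arm moves only by the tool drive_tool, never from a script. Its argument "plan" is a list that holds one entry, the list of rows, each a list of 7 numbers: the shift along the tool's x, y, z in cm, then the turn, a rotation vector about the tool's x, y, z in degrees, then the opening, from 0 (shut) to 1 (fully open). In form: [[[dx, dy, dz, ax, ay, az, jaw], ...]]. A call has 1 to 5 rows; each row shifts and turns the commanded pose from where the row before left it, along the tool's axes as they then stand; what a row does not reach is not made up. A row lasts 1/8 s, in which the tool goes at most 62.5 mm and 10.7 degrees, less where a joint would pass 70% of its speed; a pose out of reach is approached as far as the arm can. A call with a gripper value outside its range is refused whole. The fingers move at their own pace and stop on an object; "newtons" is the grip in N (left out, the last holds). Time passes only in rows, so rows that do not move let the fingers close. It gives the time, the measured TCP pose, the force and the opening at its end, in the units of the state.
- bot.read_state(): the state, without advancing time (a new reading comes with each control period).
- bot.capture(name): name is "side" or "top"; returns the picture (420x560x3 uint8, red, green, blue); there is no depth.
- bot.calibration(name): a dict with "fx", "fy", "cx", "cy" (pixels), "R" (3x3) and "t" (3): a world point X has camera coordinates R X + t. Camera axes: x right, y down, z forward; pixel columns grow to the right and rows downward; lengths in m; the calibration is good to about 2 mm. A picture is of the moment at which its call begins. calibration takes no time and is no camera call.
- bot.close_job(): hands the job in, once; it reports no verdict.
Trained networks look in the newest picture that a camera, given by its name, has taken for a name from the list of things; names that differ only in an ending like _2 or _b are one class to them, and where a whole thing is asked for, a point or a joint stands for the part that bears it (a point fixed in the world has none). Each returns a list of dicts, best first, with "score" (0 to 1); they miss things now and then, are a little off and sometimes report something else, mostly with a low value. They report only what shows in the picture. A call takes as long as a camera call. They do not tell look-alikes from the thing itself.
- bot.search_frame(name, camera): "box" ([left, top, right, bottom] in pixels, round what is visible of it).
- bot.mark_of(name, camera): "point" ([column, row] in pixels: a listed point, or the origin of a listed thing).
The state is a dict: "time": time; "joint_positions": joint angles; "qvel": joint speeds; "effort": joint torques, N m; "tcp_pos": TCP position; "ee_rot": TCP orientation; "wrist_force": force on the tool from outside, world axes, zero at the start; "ft_torque": the same for the moment, N m; "width": finger opening in m.
Only numpy, scipy, OpenCV 4.12 (cv2) and the standard library are available. Lean on these libraries where they do the work, as an engineer would, in place of code of your own. Each camera call takes 0.05 s, during which the arm holds its last target.

## Working session

There is one attempt and no reset: what is moved stays moved. The work goes in short steps, Python scripts to look and compute and a tool call to move; the robot and the scene stay as the last step left them, time stands still between calls to the robot, and variables do not carry over. Pictures are saved under pics/ and viewed, and the job is handed in when it is done.

Besides the shell and the picture viewer there is one more tool, called after ">>>" as name([rows], argument=value, ...), one row to a line, values as JSON. drive_tool: Moves the arm, as the interface text tells. Its arguments: {"type":"object","properties":{"plan":{"type":"array","items":{"type":"array","items":{"type":"array","items":{"type":"number"}}}},"newtons":{"type":"number"}},"required":["plan"]}

```bash
ls; mkdir -p pics; python3 - <<'E'
from cell import bot
import cv2, numpy as np
for c in("side","top"):
    im=bot.capture(c); cv2.imwrite(f"pics/{c}0.png",cv2.cvtColor(im,cv2.COLOR_RGB2BGR))
    k=bot.calibration(c); print(c,k)
s=bot.read_state(); print(s)
E
```

```text
pics
side {'fx': 476.9551216567357, 'fy': 476.9551216567357, 'cx': 271.12639684167254, 'cy': 205.70027806852627, 'R': array([[ 0.94425944, -0.32792882, -0.02892759],
       [-0.14631344, -0.33933533, -0.92921683],
       [ 0.29490082,  0.88165425, -0.36840098]]), 't': array([-0.44810645,  0.24285563,  0.82116791])}
top {'fx': 413.51105561147256, 'fy': 413.51105561147256, 'cx': 288.8152131610448, 'cy': 212.15721056665424, 'R': array([[ 0.01364883, -0.99988079,  0.00721841],
       [-0.98067772, -0.01479497, -0.19507004],
       [ 0.19515358, -0.00441645, -0.98076275]]), 't': array([0.27278065, 0.60452441, 0.92976102])}
{'time': 0.1, 'joint_positions': array([-73.33263197,  18.43426829,  -4.01602372,  83.16997584,
         1.29325927,  78.54288441,  -3.25794969]), 'qvel': array([ 0.05891169, -0.06689621, -0.10732364, -0.0802724 , -0.09678024,
       -0.12270463, -0.00618818]), 'effort': array([ 4.59498442e-04, -4.92572629e+01, -4.05222941e-01, -3.13398993e+01,
       -6.41243951e-02,  3.94789525e-02,  8.31520060e-05]), 'tcp_pos': array([0.17752096, 0.62474222, 0.22155905]), 'ee_rot': array([[-9.61953535e-01,  2.73212772e-01, -4.22000027e-04],
       [ 2.73213089e-01,  9.61951981e-01, -1.73051612e-03],
       [-6.68553423e-05, -1.77997203e-03, -9.99998414e-01]]), 'wrist_force': array([-1.19795116, -0.66916037,  0.11156119]), 'ft_torque': array([-0.02271139, -0.01087305,  0.02666112]), 'width': 0.08705760703465229}
```

View pics/side0.png

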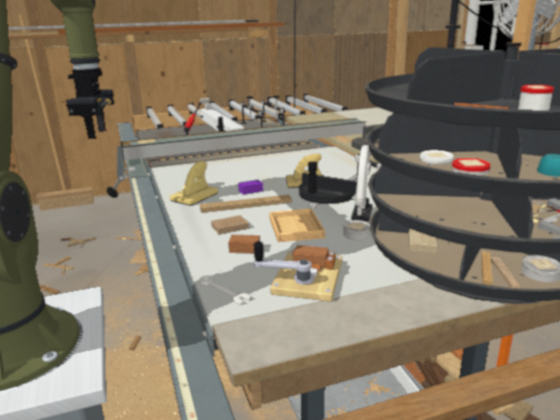

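View pics/top0.png

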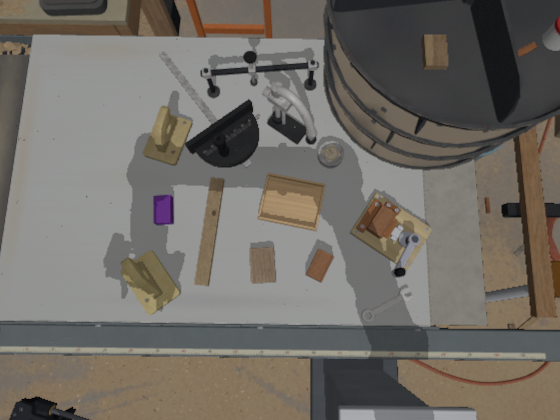

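The side view shows the arm at the left, with the jig at about (305,270), its knob at (258,250), the new block at (245,243), the tray at (297,225), and the flat block at (230,224). In the top view the jig is at (390,228), the knob at (400,272), the new block at (320,265), and the tray at (292,202). The purple look-alike at (163,210) stays out of it.

```bash
cat > h.py <<'E'
from cell import bot
import cv2, numpy as np
def ray(c,p):
    k=bot.calibration(c); d=np.array([(p[0]-k['cx'])/k['fx'],(p[1]-k['cy'])/k['fy'],1.]); R=k['R']; return -R.T@k['t'], R.T@d
def at(c,p,z):
    o,d=ray(c,p); return (o+d*(z-o[2])/d[2])
def proj(c,X):
    k=bot.calibration(c); q=k['R']@np.array(X)+k['t']; return np.array([k['fx']*q[0]/q[2]+k['cx'],k['fy']*q[1]/q[2]+k['cy']])
def tri(ps,pt):
    o1,d1=ray('side',ps);o2,d2=ray('top',pt)
    A=np.stack([d1,-d2],1); s,_,_,_=np.linalg.lstsq(A,o2-o1,rcond=None)
    a=o1+d1*s[0]; b=o2+d2*s[1]; return (a+b)/2, np.linalg.norm(a-b)
def shot(c,name,crop=None,f=1):
    im=cv2.cvtColor(bot.capture(c),cv2.COLOR_RGB2BGR)
    cv2.imwrite(f'pics/{name}_raw.png',im)
    if crop: im=im[crop[1]:crop[3],crop[0]:crop[2]]
    cv2.imwrite(f'pics/{name}.png',cv2.resize(im,None,fx=f,fy=f,interpolation=cv2.INTER_CUBIC))
E
python3 - <<'E'
from h import *
Z=dict(jig=0,fence_face=.018,jaw_face=.018,lever_knob=.082,lever_pivot=.056,tray=0,done_block_center=.033,new_block_center=.015,flat_block=0,oak_strip=0,spanner=0,tin=0)
bot.capture('top');bot.capture('side')
for n,z in Z.items():
  for c in ('top','side'):
    for r in bot.mark_of(n,c)[:3]:
        print(n,c,np.round(r['point'],1),round(r['score'],2),np.round(at(c,r['point'],z),4))
E
python3 - <<'E'
import cv2
a=cv2.imread('pics/top0.png');cv2.imwrite('pics/t1.png',cv2.resize(a[160:330,240:440],None,fx=4,fy=3.5,interpolation=cv2.INTER_CUBIC)[:, :])
a=cv2.imread('pics/side0.png');cv2.imwrite('pics/s1.png',cv2.resize(a[170:315,180:380],None,fx=4,fy=4,interpolation=cv2.INTER_CUBIC))
E
```

```text
jig top [377.5 225.1] 0.63 [0.5823 0.057  0.    ]
jig side [311.4 271.3] 0.61 [0.5828 0.0456 0.    ]
fence_face top [370.9 219.3] 0.58 [0.5936 0.077  0.018 ]
fence_face top [388.6 228.3] 0.33 [0.5716 0.0337 0.018 ]
jaw_face side [307.  267.6] 0.56 [0.5677 0.0344 0.018 ]
lever_knob top [398.5 271.9] 0.78 [0.4613 0.0305 0.082 ]
lever_knob top [292.  202.5] 0.32 [0.6191 0.2744 0.082 ]
lever_knob side [252.2 249.6] 0.58 [0.4499 0.0376 0.082 ]
lever_pivot top [415.1 235.7] 0.66 [ 0.5486 -0.0192  0.056 ]
lever_pivot side [304.  266.1] 0.63 [ 0.5378 -0.0207  0.056 ]
tray top [292.4 200.3] 0.7 [0.6431 0.2725 0.    ]
tray side [296.6 225.1] 0.68 [0.6453 0.286  0.    ]
done_block_center top [382.6 220.4] 0.8 [0.5885 0.0515 0.033 ]
done_block_center side [312.9 257. ] 0.66 [0.5871 0.0476 0.033 ]
new_block_center top [321.  265.2] 0.64 [0.4786 0.201  0.015 ]
new_block_center top [165.8 211.9] 0.57 [0.6052 0.5878 0.015 ]
new_block_center side [242.9 242.1] 0.83 [0.477  0.2119 0.015 ]
new_block_center side [251.  186.3] 0.7 [0.6129 0.5924 0.015 ]
flat_block top [262.3 265.6] 0.78 [0.4766 0.3448 0.    ]
flat_block top [369.  220.8] 0.66 [0.593  0.0782 0.    ]
flat_block side [233.3 227.2] 0.65 [0.486  0.3384 0.    ]
oak_strip top [208.2 229.6] 0.72 [0.5645 0.4829 0.    ]
oak_strip top [263.2 265.3] 0.59 [0.4774 0.3426 0.    ]
oak_strip side [244.7 210. ] 0.76 [0.5478 0.443  0.    ]
spanner top [387.5 307.7] 0.67 [0.3794 0.0384 0.    ]
spanner top [320.8 262.3] 0.19 [0.4868 0.2003 0.    ]
spanner side [221.3 286.4] 0.57 [0.3856 0.0579 0.    ]
spanner side [308.4 269.7] 0.3 [0.5796 0.0545 0.    ]
tin top [333.8 156.6] 0.79 [0.7616 0.166  0.    ]
tin side [356.5 232.4] 0.63 [0.7682 0.1847 0.    ]
```

View pics/t1.png

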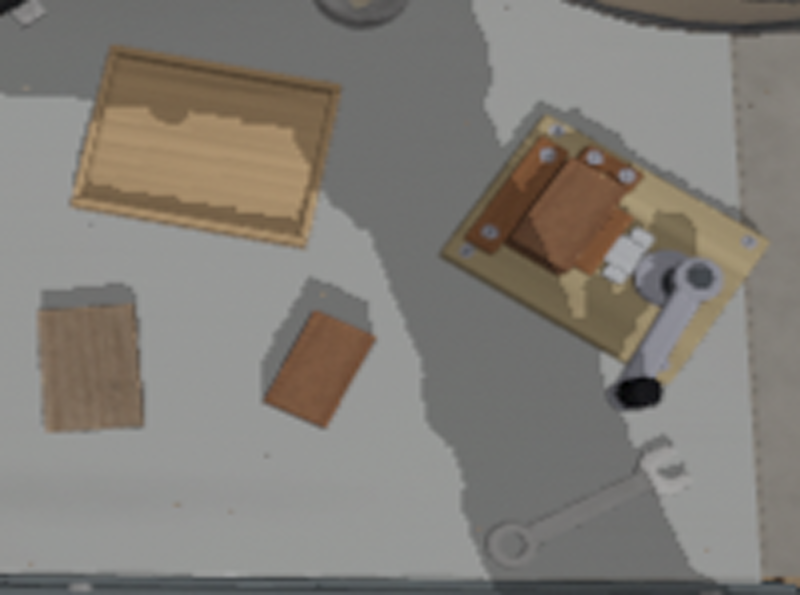

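View pics/s1.png

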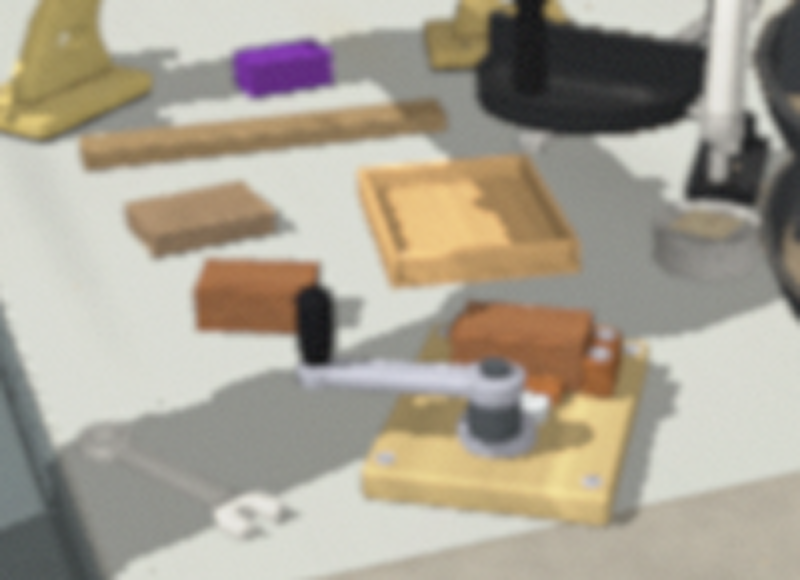

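The marks from both cameras agree to about 1 cm. The top crop shows the jig's fence on its left, the end stop at its upper right, and the lever near closed with the knob towards the spanner. I'll refine the poses by fitting known outlines on zoomed views.

```bash
python3 - <<'E'
from h import *
a=cv2.imread('pics/top0.png')
cv2.imwrite('pics/t2.png',cv2.resize(a[185:280,345:440],None,fx=6.3,fy=6.3,interpolation=cv2.INTER_CUBIC))
cv2.imwrite('pics/t3.png',cv2.resize(a[170:290,245:345],None,fx=5,fy=5,interpolation=cv2.INTER_CUBIC))
for z in (0,.1,.2,.4): print(z, at('top',(400,168),z), at('top',(330,100),z),at('side',(375,235),z))
for c in('top','side'):
    k=bot.calibration(c); print(-k['R'].T@k['t'])
E
```

```text
0 [ 0.73334957 -0.00569237  0.        ] [0.92041031 0.17494895 0.        ] [0.80304618 0.15341001 0.        ]
0.1 [0.70166387 0.02266743 0.1       ] [0.87052505 0.18573374 0.1       ] [ 0.68920253 -0.02941095  0.1       ]
0.2 [0.66997817 0.05102722 0.2       ] [0.82063978 0.19651853 0.2       ] [ 0.57535888 -0.21223191  0.2       ]
0.4 [0.60660678 0.10774682 0.4       ] [0.72086924 0.2180881  0.4       ] [ 0.34767158 -0.57787382  0.4       ]
[0.40767429 0.28579829 1.02783053]
[ 0.21649869 -0.78852371  0.51522196]
```

View pics/t2.png

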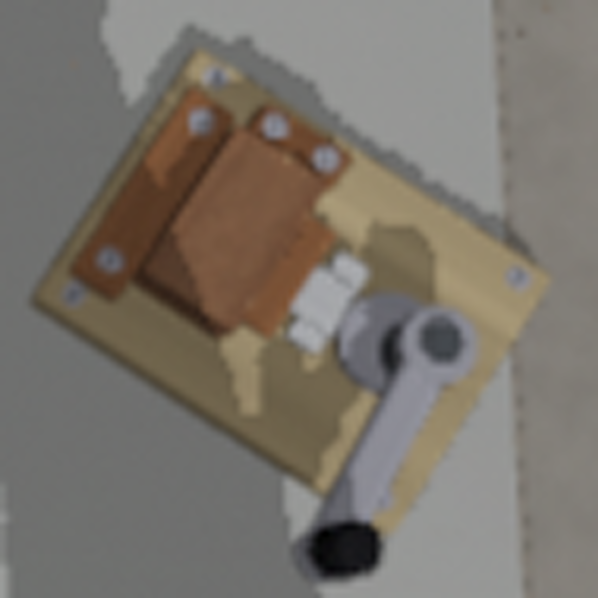

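View pics/t3.png

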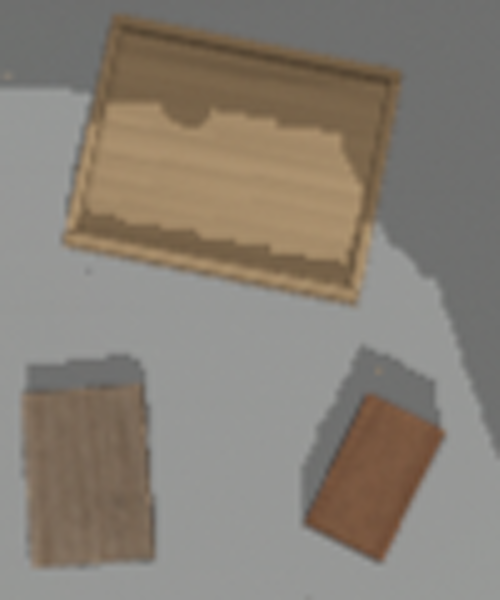

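```bash
cat > fit.py <<'E'
from h import *
def W(pts,off,f,z,c='top'):
    return np.array([at(c,(off[0]+(u+.5)/f-.5,off[1]+(v+.5)/f-.5),z)[:2] for u,v in pts])
def rigid(L,P):
    L=np.array(L,float);P=np.array(P);lc=L.mean(0);pc=P.mean(0)
    H=(L-lc).T@(P-pc);a=np.arctan2(H[0,1]-H[1,0],H[0,0]+H[1,1]);R=np.array([[np.cos(a),-np.sin(a)],[np.sin(a),np.cos(a)]])
    t=pc-R@lc; return t,np.degrees(a),np.linalg.norm(P-(L@R.T+t),axis=1)*1000
E
python3 - <<'E'
from fit import *
np.set_printoptions(precision=4,suppress=True)
L=np.array([(62,49),(-62,49),(62,-117)])/1000
print('jig',rigid(L,W([(195,50),(37,296),(550,278)],(345,185),6.3,.018)))
print('piv',W([(440,337)],(345,185),6.3,.067),'knob',W([(345,547)],(345,185),6.3,.102))
n=np.array([(21,35),(21,-35),(-21,-35),(-21,35)])/1000
p=W([(370,395),(443,433),(381,560),(305,522)],(245,170),5,.030);print(p)
for i in range(2):print('new',rigid(np.roll(n,i,0),p))
p=W([(115,15),(400,72),(357,300),(65,242)],(245,170),5,.022)
n=np.array([(60,75),(60,-75),(-60,-75),(-60,75)])/1000
print('tray',rigid(n,p))
E
```

```text
jig (array([0.5851, 0.0562]), np.float64(-33.514339599535724), array([1.7615, 3.2742, 2.0184]))
piv [[ 0.5413 -0.0139]] knob [[0.4613 0.034 ]]
[[0.5174 0.208 ]
 [0.4996 0.1728]
 [0.4387 0.2028]
 [0.4561 0.2391]]
new (array([0.478 , 0.2057]), np.float64(-26.417831705718942), array([20.3192, 19.9595, 19.7284, 19.9526]))
new (array([0.478 , 0.2057]), np.float64(-116.49531228289041), array([1.4971, 1.5649, 1.4798, 0.9803]))
tray (array([0.6368, 0.2751]), np.float64(-10.631954465563261), array([1.6577, 1.9736, 1.668 , 1.7067]))
```

```bash
cat > ov.py <<'E'
from fit import *
def box(x0,x1,y0,y1,z0,z1):
    c=[(x,y,z) for z in(z0,z1) for x,y in((x0,y0),(x1,y0),(x1,y1),(x0,y1))]
    e=[(0,1),(1,2),(2,3),(3,0),(4,5),(5,6),(6,7),(7,4),(0,4),(1,5),(2,6),(3,7)]
    return [(np.array(c[a])/1000,np.array(c[b])/1000) for a,b in e]
def draw(img,cam,off,f,items):
    for segs,t,a,col in items:
        a=np.radians(a);R=np.array([[np.cos(a),-np.sin(a),0],[np.sin(a),np.cos(a),0],[0,0,1]])
        for s in segs:
            q=[tuple(int(round(v)) for v in ((proj(cam,R@p+np.array([t[0],t[1],0]))-off+.5)*f-.5)) for p in s]
            cv2.line(img,q[0],q[1],col,1,cv2.LINE_AA)
    return img
JIG=box(-62,62,-117,49,0,18)+box(-45,45,21,43,18,28)+box(35,50,-24,16,18,40)
BLK=box(-21,21,-35,35,0,30); TRAY=box(-60,60,-75,75,0,22)
E
cat > o1.py <<'E'
from ov import *
items=[(JIG,(.5851,.0562),-33.5,(0,255,0)),(box(-35,35,-21,21,18,48),(.5851,.0562),-33.5,(255,255,0)),(BLK,(.478,.2057),-26.5,(0,0,255)),(BLK,(.478,.2057),-116.5+90,(0,0,255)),(TRAY,(.6368,.2751),-10.6,(255,0,255))]
items[2]=(BLK,(.478,.2057),-116.5+180-90+0,(0,0,255)) if False else (BLK,(.478,.2057),-116.5+90+90-90,(0,0,255))
items=items[:2]+[(box(-35,35,-21,21,0,30),(.478,.2057),-26.5,(0,0,255))]+items[4:]
for cam,(x0,y0,x1,y1) in (('top',(240,165,440,290)),('side',(220,200,370,312))):
    a=cv2.imread(f'pics/{cam}0.png')[y0:y1,x0:x1]; f=4 if cam=='top' else 5
    a=cv2.resize(a,None,fx=f,fy=f,interpolation=cv2.INTER_CUBIC)
    cv2.imwrite(f'pics/ov_{cam}.png',draw(a,cam,np.array([x0,y0]),f,items))
E
python3 o1.py
```

```text
(no output)
```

View pics/ov_top.png

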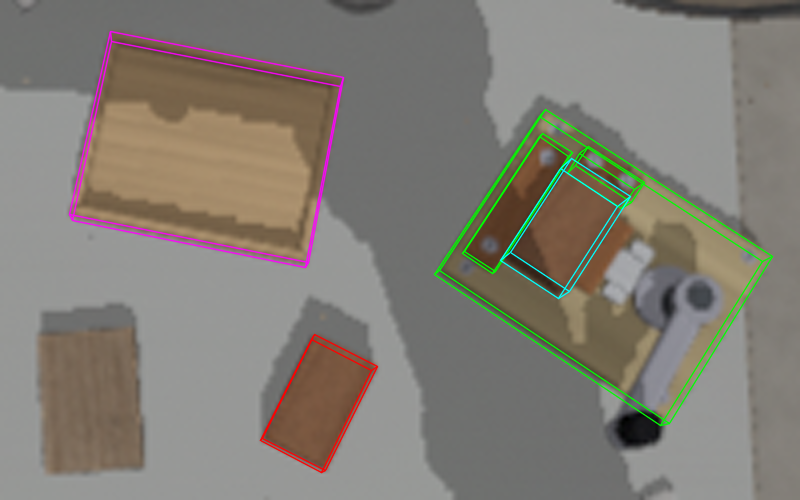

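View pics/ov_side.png

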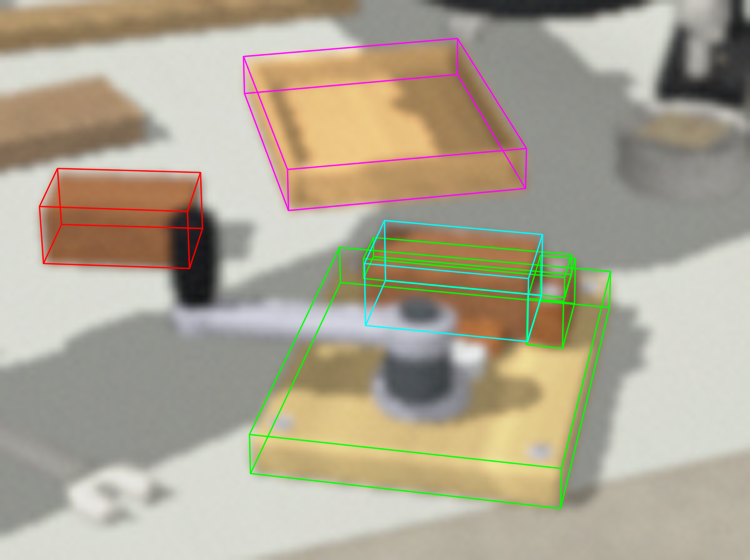

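Both overlays fit to about 3 mm: the top view is tight, and the side view is off by about 1–2 px. I'll plan the approach to the knob.

```bash
cat > plan.py <<'E'
from h import *
import json
from scipy.spatial.transform import Rotation as Ro
J0=np.array([.5851,.0562]);JA=np.radians(-33.5)
JR=np.array([[np.cos(JA),-np.sin(JA)],[np.sin(JA),np.cos(JA)]])
def J(x,y): return J0+JR@(np.array([x,y])/1000)
def down(yaw):  # yaw = world angle of tool y, deg
    a=np.radians(yaw); y=np.array([np.cos(a),np.sin(a),0]); z=np.array([0,0,-1.]); x=np.cross(y,z); return np.stack([x,y,z],1)
def rows(wps,start=None):
    """wps: (x,y,z,yaw,jaw,n)"""
    s=bot.read_state(); p=np.array(s['tcp_pos']);R=np.array(s['ee_rot'])
    if start: p,R=np.array(start[:3]),down(start[3])
    out=[];yprev=np.degrees(np.arctan2(R[1,1],R[0,1]))
    first=True
    for x,y,z,yaw,jaw,n in wps:
        tgt=np.array([x,y,z]);p0=p.copy();R0=R.copy();dy=(yaw-yprev)
        for i in range(1,n+1):
            pn=p0+(tgt-p0)*i/n; Rn=down(yprev+dy*i/n)
            d=R.T@(pn-p)*100; a=(Ro.from_matrix(R.T@Rn)).as_rotvec(degrees=True)
            # quantise and track
            d=np.round(d,2);a=np.round(a,1)
            out.append([*[float(v)+0. for v in d],*[float(v)+0. for v in a],jaw])
            p=p+R@d/100; R=R@Ro.from_rotvec(a,degrees=True).as_matrix()
        yprev=yaw
    for i in range(0,len(out),5): print(json.dumps([out[i:i+5]]))
def st():
    s=bot.read_state();R=s['ee_rot'];print('t',round(s['time'],2),'tcp',np.round(s['tcp_pos'],4),'yaw',round(np.degrees(np.arctan2(R[1,1],R[0,1])),1),'w',round(s['width'],4),'F',np.round(s['wrist_force'],1),'q',np.round(s['joint_positions'],0))
E
python3 - <<'E'
from plan import *
k=J(-90,-85);print(k)
rows([(.42,.44,.25,65,1,6),(k[0],k[1],.17,56.5,1,9)])
E
```

```text
[0.46313563 0.03499403]
[[[-4.73, -1.87, -0.46, 0.0, 0.0, 1.5, 1], [-4.78, -1.74, -0.45, 0.0, 0.0, 1.5, 1], [-4.82, -1.62, -0.46, 0.0, 0.0, 1.6, 1], [-4.86, -1.48, -0.46, 0.0, 0.0, 1.5, 1], [-4.9, -1.35, -0.45, 0.0, 0.0, 1.5, 1]]]
[[[-4.93, -1.23, -0.46, 0.0, 0.0, 1.5, 1], [-2.33, -3.88, 0.89, 0.0, 0.0, 1.0, 1], [-2.4, -3.83, 0.89, 0.0, 0.0, 0.9, 1], [-2.47, -3.8, 0.89, 0.0, 0.0, 1.0, 1], [-2.52, -3.76, 0.88, 0.0, 0.0, 0.9, 1]]]
[[[-2.59, -3.71, 0.89, 0.0, 0.0, 1.0, 1], [-2.65, -3.67, 0.89, 0.0, 0.0, 0.9, 1], [-2.71, -3.62, 0.89, 0.0, 0.0, 1.0, 1], [-2.77, -3.58, 0.89, 0.0, 0.0, 0.9, 1], [-2.82, -3.54, 0.89, 0.0, 0.0, 0.9, 1]]]
```

>>> drive_tool([
  [[-4.7, -1.9, -0.5, 0, 0, 1.5, 1], [-4.8, -1.7, -0.5, 0, 0, 1.5, 1], [-4.8, -1.6, -0.5, 0, 0, 1.5, 1], [-4.9, -1.5, -0.5, 0, 0, 1.5, 1], [-4.9, -1.4, -0.5, 0, 0, 1.5, 1]],
])

```text
time: 2.02
tcp_pos: [0.3809, 0.4695, 0.248]
ee_rot: [[-0.918, 0.397, 0.0], [0.397, 0.918, 0.001], [-0.0, 0.001, -1.0]]
wrist_force: [-0.3, -0.1, -0.0]
width: 0.0871
```

>>> drive_tool([
  [[-4.9, -1.2, -0.5, 0, 0, 1.5, 1], [-2.3, -3.9, 0.9, 0, 0, 1, 1], [-2.4, -3.8, 0.9, 0, 0, 1, 1], [-2.5, -3.8, 0.9, 0, 0, 1, 1], [-2.5, -3.8, 0.9, 0, 0, 1, 1]],
])

```text
time: 2.65
tcp_pos: [0.4391, 0.2584, 0.2165]
ee_rot: [[-0.875, 0.483, 0.001], [0.483, 0.875, 0.0], [-0.0, 0.001, -1.0]]
wrist_force: [0.8, 0.4, 0.9]
width: 0.0874
```

>>> drive_tool([
  [[-2.6, -3.7, 0.9, 0, 0, 1, 1], [-2.6, -3.7, 0.9, 0, 0, 1, 1], [-2.7, -3.6, 0.9, 0, 0, 1, 1], [-2.8, -3.6, 0.9, 0, 0, 1, 1], [-2.8, -3.5, 0.9, 0, 0, 1, 1]],
])

```text
time: 3.28
tcp_pos: [0.4621, 0.0338, 0.1717]
ee_rot: [[-0.83, 0.558, 0.001], [0.558, 0.83, 0.001], [-0.001, 0.001, -1.0]]
wrist_force: [0.9, -0.3, 0.8]
width: 0.0871
```

```bash
python3 - <<'E'
from plan import *
st()
shot('top','a_t',(300,170,460,290),5); shot('side','a_s',(180,160,340,280),5)
k=J(-90,-85);st()
print(proj('top',bot.read_state()['tcp_pos']),proj('side',bot.read_state()['tcp_pos']))
rows([(k[0],k[1],.066,56.5,1,3)])
E
```

```text
t 3.27 tcp [0.4621 0.0338 0.1717] yaw 56.1 w 0.0871 F [ 0.9 -0.3  0.8] q [-34.  -4.  25. 113.   2.  70.  47.]
t 3.38 tcp [0.4617 0.0297 0.1711] yaw 55.7 w 0.0869 F [-0.2  0.2 -0.1] q [-33.  -4.  26. 113.   2.  70.  47.]
[410.4597096  269.41048526] [257.21360187 208.94945959]
[[[0.06, 0.18, 3.5, -0.1, 0.0, -0.3, 1], [0.06, 0.17, 3.5, 0.0, 0.0, -0.3, 1], [0.06, 0.18, 3.51, 0.0, 0.0, -0.2, 1]]]
```

View pics/a_t.png

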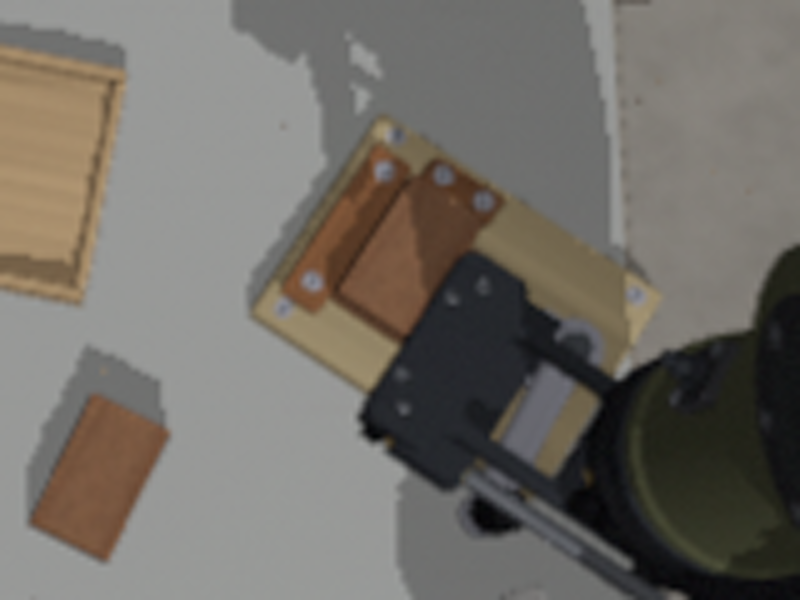

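View pics/a_s.png

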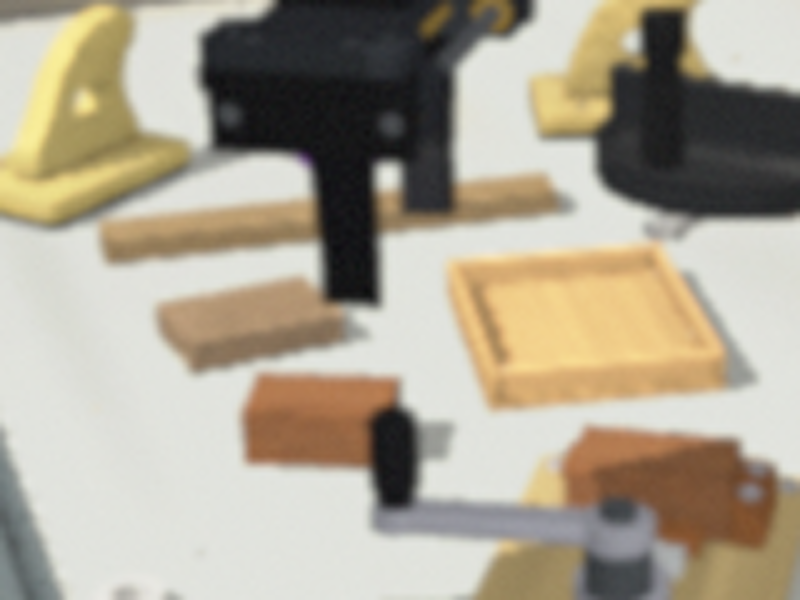

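The side view shows the fingers' midpoint at (258.5,211), against a predicted (257,209). That matches the overlay offset, so I trust the top fit. The open fingers straddle the knob, so I descend.

>>> drive_tool([
  [[0.1, 0.2, 3.5, 0, 0, -0.3, 1], [0.1, 0.2, 3.5, 0, 0, -0.3, 1], [0.1, 0.1, 3.4, 0, 0, -0.2, 1], [0, 0, 0, 0, 0, 0, 0.15], [0, 0, 0, 0, 0, 0, 0.15]],
], newtons=8)

```text
time: 4.0
tcp_pos: [0.4632, 0.0416, 0.0688]
ee_rot: [[-0.838, 0.545, 0.002], [0.545, 0.838, 0.001], [-0.001, 0.001, -1.0]]
wrist_force: [-0.1, 0.6, -0.2]
width: 0.0746
```

>>> drive_tool([
  [[0, 0, 0, 0, 0, 0, 0.15], [0, 0, 0, 0, 0, 0, 0.15]],
])

```text
time: 4.25
tcp_pos: [0.4631, 0.0414, 0.0687]
ee_rot: [[-0.838, 0.545, 0.002], [0.545, 0.838, 0.001], [-0.001, 0.002, -1.0]]
wrist_force: [-0.2, 0.3, 0.3]
width: 0.0548
```

```bash
python3 - <<'E'
from plan import *
st()
shot('top','b_t',(340,200,460,290),6); shot('side','b_s',(200,180,340,285),5)
E
```

```text
t 4.25 tcp [0.4631 0.0414 0.0687] yaw 56.9 w 0.0548 F [-0.2  0.3  0.3] q [-33.   4.  26. 120.  -2.  57.  50.]
```

View pics/b_s.png

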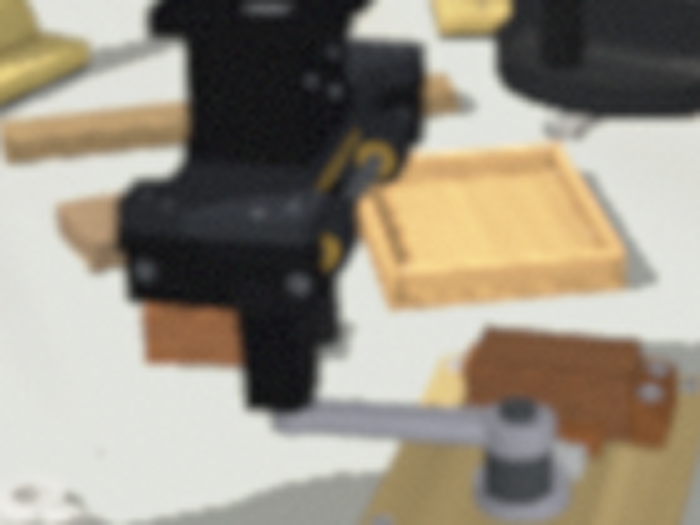

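The arm overshot by about 6 mm along tool y. I'll recentre while the fingers close on the knob.

>>> drive_tool([
  [[0, -0.5, 0, 0, 0, 0, 0.15], [0, 0, 0, 0, 0, 0, 0.15], [0, 0, 0, 0, 0, 0, 0.15], [0, 0, 0, 0, 0, 0, 0.15], [0, 0, 0, 0, 0, 0, 0.15]],
])

```text
time: 4.97
tcp_pos: [0.4587, 0.0365, 0.0674]
ee_rot: [[-0.838, 0.546, -0.002], [0.546, 0.838, -0.0], [0.001, -0.001, -1.0]]
wrist_force: [-4.7, -2.3, 4.7]
width: 0.0205
```

```bash
python3 - <<'E'
from plan import *
st()
E
```

```text
t 4.97 tcp [0.4587 0.0365 0.0674] yaw 56.9 w 0.0205 F [-4.7 -2.3  4.7] q [-33.   3.  26. 120.  -2.  57.  51.]
```

The knob is held, with width 20.5 mm. Next comes the arc.

```bash
python3 - <<'E'
from plan import *
w=[]
th0=.0
for i in range(1,13):
    th=1.6*i/12; r=90+3*(1-i/12)
    p=J(-r*np.cos(th),-85-r*np.sin(th)); w.append((p[0],p[1],.068,57+68*i/12,.15,1))
rows(w); print(w[-1])
E
```

```text
[[[-0.25, -1.12, -0.06, -0.1, -0.1, -5.7, 0.15], [-0.14, -1.23, 0.0, 0.0, 0.0, -5.7, 0.15], [-0.18, -1.21, 0.0, 0.0, 0.0, -5.7, 0.15], [-0.23, -1.21, 0.0, 0.0, 0.0, -5.6, 0.15], [-0.26, -1.2, 0.0, 0.0, 0.0, -5.7, 0.15]]]
[[[-0.3, -1.18, 0.0, 0.0, 0.0, -5.7, 0.15], [-0.34, -1.17, 0.0, 0.0, 0.0, -5.6, 0.15], [-0.39, -1.15, 0.0, 0.0, 0.0, -5.7, 0.15], [-0.42, -1.14, 0.0, 0.0, 0.0, -5.7, 0.15], [-0.45, -1.12, 0.0, 0.0, 0.0, -5.6, 0.15]]]
[[[-0.5, -1.09, 0.0, 0.0, 0.0, -5.7, 0.15], [-0.53, -1.08, 0.0, 0.0, 0.0, -5.7, 0.15]]]
(np.float64(0.49072362464228947), np.float64(-0.09114848455574823), 0.068, 125.0, 0.15, 1)
```

>>> drive_tool([
  [[-0.2, -1.1, 0, 0, 0, -5.7, 0.15], [-0.15, -1.2, 0, 0, 0, -5.7, 0.15], [-0.2, -1.2, 0, 0, 0, -5.7, 0.15], [-0.25, -1.2, 0, 0, 0, -5.7, 0.15], [-0.25, -1.2, 0, 0, 0, -5.7, 0.15]],
])

```text
time: 5.6
tcp_pos: [0.4457, -0.0192, 0.0672]
ee_rot: [[-0.997, 0.075, -0.004], [0.075, 0.997, 0.003], [0.005, 0.003, -1.0]]
wrist_force: [-6.6, 3.5, 5.3]
width: 0.0206
```

>>> drive_tool([
  [[-0.3, -1.2, 0, 0, 0, -5.7, 0.15], [-0.35, -1.2, 0, 0, 0, -5.7, 0.15], [-0.4, -1.15, 0, 0, 0, -5.7, 0.15], [-0.4, -1.15, 0, 0, 0, -5.7, 0.15], [-0.45, -1.1, 0, 0, 0, -5.7, 0.15]],
])

```text
time: 6.22
tcp_pos: [0.4716, -0.0756, 0.067]
ee_rot: [[-0.912, -0.409, -0.004], [-0.409, 0.912, 0.001], [0.003, 0.002, -1.0]]
wrist_force: [-5.4, 0.2, 3.9]
width: 0.0209
```

```bash
python3 - <<'E'
from plan import *
st()
s=bot.read_state()
d=JR.T@(np.array(s['tcp_pos'])[:2]-J(0,-85))*1000; print('rel pivot jig mm',d, 'theta',np.arctan2(-d[1],-d[0]),np.linalg.norm(d))
w=[]
for th in (1.5,1.6):
    p=J(-90*np.cos(th),-85-90*np.sin(th)); w.append((p[0],p[1],.068,56.5+68*th/1.6,.15,1))
rows(w)
E
```

```text
t 6.22 tcp [ 0.4716 -0.0756  0.067 ] yaw 114.2 w 0.0209 F [-5.4  0.2  3.9] q [-24.   6.  31. 118.  -4.  57. 124.]
rel pivot jig mm [-21.92304807 -87.59278328] theta 1.3255506463369797 90.29460514624992
[[[-0.65, -1.43, -0.1, 0.1, -0.2, -6.1, 0.15], [-0.38, -0.82, 0.0, 0.0, 0.0, -4.2, 0.15]]]
```

>>> drive_tool([
  [[-0.5, -1.1, 0, 0, 0, -3, 0.15], [-0.5, -1.1, 0, 0, 0, -3, 0.15], [-0.1, -0.3, 0, 0, 0, -2, 0.15], [0, 0, 0, 0, 0, 0, 0.15]],
])

```text
time: 6.72
tcp_pos: [0.49, -0.0886, 0.0664]
ee_rot: [[-0.847, -0.531, -0.01], [-0.531, 0.847, 0.007], [0.005, 0.011, -1.0]]
wrist_force: [-11.6, 8.6, 8.3]
width: 0.0207
```

```bash
python3 - <<'E'
from plan import *
st()
s=bot.read_state()
d=JR.T@(np.array(s['tcp_pos'])[:2]-J(0,-85))*1000; print('rel pivot jig mm',d, 'theta',np.arctan2(-d[1],-d[0]),np.linalg.norm(d))
shot('top','c_t',(340,180,480,290),5)
E
```

```text
t 6.72 tcp [ 0.49   -0.0886  0.0664] yaw 122.1 w 0.0207 F [-11.6   8.6   8.3] q [-22.   9.  31. 115.  -6.  58. 135.]
rel pivot jig mm [  0.64910112 -88.20871928] theta 1.5781548896915285 88.21110751887122
```

View pics/c_t.png

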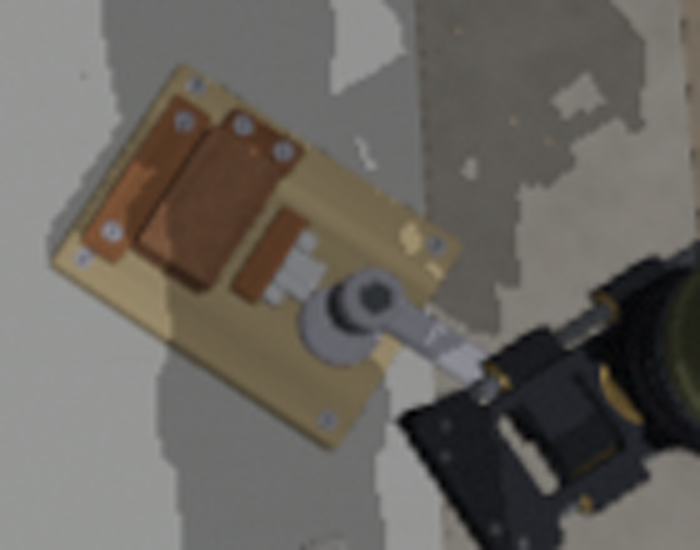

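The top view shows the lever fully open (θ≈1.57), with the jaw 10 mm clear of the block and the board wholly visible. I refit the jig from this picture and release the knob.

>>> drive_tool([
  [[0, 0, 0, 0, 0, 0, 1], [0, 0, 0, 0, 0, 0, 1], [0, 0, 0, 0, 0, 0, 1], [0, 0, -3, 0, 0, 0, 1], [0, 0, -6, 0, 0, 0, 1]],
])

```text
time: 7.4
tcp_pos: [0.4928, -0.0931, 0.1568]
ee_rot: [[-0.849, -0.529, -0.003], [-0.529, 0.849, -0.001], [0.003, 0.001, -1.0]]
wrist_force: [1.3, -0.2, -0.3]
width: 0.0631
```

```bash
python3 - <<'E'
from plan import *
from fit import *
np.set_printoptions(precision=4,suppress=True)
st()
L=np.array([(62,49),(-62,49),(62,-117),(-62,-117)])/1000
print('jig',rigid(L,W([(183,66),(52,261),(461,242),(333,442)],(340,180),5,.018)))
im=cv2.imread('pics/c_t_raw.png')
cv2.imwrite('pics/c2.png',cv2.resize(im[190:245,345:410],None,fx=10,fy=10,interpolation=cv2.INTER_CUBIC))
E
```

```text
t 7.4 tcp [ 0.4928 -0.0931  0.1568] yaw 121.9 w 0.0631 F [ 1.3 -0.2 -0.3] q [-23.   3.  32. 110.  -1.  68. 131.]
jig (array([0.5865, 0.0565]), np.float64(-33.27379939139775), array([3.9312, 1.9476, 1.8925, 4.3328]))
```

View pics/c2.png

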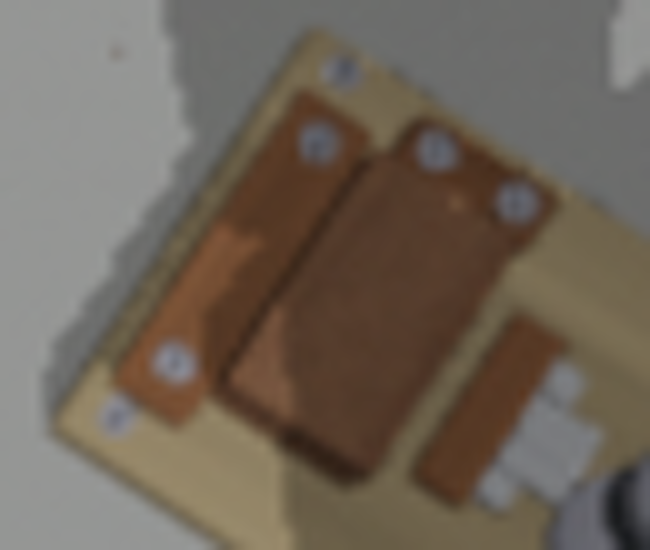

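```bash
python3 - <<'E'
from plan import *
from fit import *
np.set_printoptions(precision=4,suppress=True)
L=np.array([(35,21),(35,-21),(-35,-21),(-35,21)])/1000
print('blk',rigid(L,W([(375,160),(510,250),(370,472),(228,382)],(345,190),10,.048)))
L=np.array([(45,43),(-45,43)])/1000
print(W([(302,90),(115,385)],(345,190),10,.028), J(45,43),J(-45,43))
st()
b=J(0,0)
rows([(b[0],b[1],.13,56.5,1,7)])
E
```

```text
blk (array([0.5841, 0.0574]), np.float64(-33.43391344859873), array([2.4922, 2.8814, 2.7314, 2.106 ]))
[[0.6443 0.0682]
 [0.5694 0.1161]] [0.6464 0.0672] [0.5713 0.1169]
t 7.4 tcp [ 0.4928 -0.0931  0.1568] yaw 121.9 w 0.0631 F [ 1.3 -0.2 -0.3] q [-23.   3.  32. 110.  -1.  68. 131.]
[[[-2.25, 1.11, 0.38, 0.1, -0.2, 9.3, 1], [-2.03, 1.46, 0.38, 0.0, 0.0, 9.4, 1], [-1.78, 1.78, 0.38, 0.0, 0.0, 9.3, 1], [-1.46, 2.04, 0.38, 0.0, 0.0, 9.4, 1], [-1.11, 2.24, 0.38, 0.0, 0.0, 9.3, 1]]]
[[[-0.73, 2.4, 0.39, 0.0, 0.0, 9.4, 1], [-0.32, 2.49, 0.38, 0.0, 0.0, 9.3, 1]]]
```

>>> drive_tool([
  [[-2.2, 1.1, 0.3, 0, 0, 9.3, 1], [-2.0, 1.5, 0.3, 0, 0, 9.3, 1], [-1.8, 1.8, 0.3, 0, 0, 9.3, 1], [-1.5, 2.0, 0.3, 0, 0, 9.4, 1], [-1.1, 2.2, 0.4, 0, 0, 9.4, 1]],
])

```text
time: 8.02
tcp_pos: [0.5608, 0.0136, 0.1419]
ee_rot: [[-0.966, 0.26, 0.002], [0.26, 0.966, 0.0], [-0.002, 0.001, -1.0]]
wrist_force: [0.0, -0.1, -0.1]
width: 0.0868
```

>>> drive_tool([
  [[-0.7, 2.4, 0.4, 0, 0, 9.4, 1], [-0.3, 2.5, 0.4, 0, 0, 9.3, 1], [0, 0, 0, 0, 0, 0, 1], [0, 0, 0, 0, 0, 0, 1]],
])

```text
time: 8.52
tcp_pos: [0.5854, 0.0548, 0.1337]
ee_rot: [[-0.835, 0.55, 0.001], [0.55, 0.835, -0.001], [-0.001, -0.0, -1.0]]
wrist_force: [0.4, 0.1, 0.3]
width: 0.0872
```

```bash
python3 - <<'E'
from plan import *
st()
b=J(0,0)
rows([(b[0],b[1],.07,56.5,1,2),(b[0],b[1],.033,56.5,1,2)])
E
```

```text
t 8.53 tcp [0.5854 0.0548 0.1337] yaw 56.6 w 0.0872 F [0.4 0.1 0.3] q [-34.  15.  31. 100.  -8.  67.  55.]
[[[0.05, 0.05, 3.18, 0.0, 0.1, 0.1, 1], [0.05, 0.05, 3.19, 0.0, 0.0, 0.0, 1], [0.0, 0.0, 1.85, 0.0, 0.0, 0.0, 1], [0.0, 0.0, 1.85, 0.0, 0.0, 0.0, 1]]]
```

>>> drive_tool([
  [[0, 0.1, 3.2, 0, 0, 0, 1], [0, 0.1, 3.2, 0, 0, 0, 1], [0, 0, 1.8, 0, 0, 0, 1], [0, 0, 1.8, 0, 0, 0, 1], [0, 0, 0, 0, 0, 0, 1]],
])

```text
time: 9.15
tcp_pos: [0.5855, 0.057, 0.0326]
ee_rot: [[-0.834, 0.552, -0.002], [0.552, 0.834, -0.001], [0.001, -0.001, -1.0]]
wrist_force: [-0.1, 0.3, 0.4]
width: 0.0867
```

>>> drive_tool([
  [[0, 0, 0, 0, 0, 0, 0.3], [0, 0, 0, 0, 0, 0, 0.3], [0, 0, 0, 0, 0, 0, 0.3], [0, 0, 0, 0, 0, 0, 0.3], [0, 0, 0, 0, 0, 0, 0.3]],
], newtons=15)

```text
time: 9.78
tcp_pos: [0.5863, 0.0576, 0.0337]
ee_rot: [[-0.834, 0.551, 0.0], [0.551, 0.834, 0.0], [-0.0, 0.0, -1.0]]
wrist_force: [-0.1, 0.5, -0.3]
width: 0.0449
```

>>> drive_tool([
  [[0, 0, 0, 0, 0, 0, 0.3], [0, 0, 0, 0, 0, 0, 0.3]],
])

```text
time: 10.02
tcp_pos: [0.5857, 0.0564, 0.0336]
ee_rot: [[-0.834, 0.552, -0.001], [0.552, 0.834, -0.001], [0.001, -0.002, -1.0]]
wrist_force: [-3.2, -3.4, 3.7]
width: 0.0421
```

```bash
python3 - <<'E'
from plan import *
st()
s=bot.read_state()
d=JR.T@(np.array(s['tcp_pos'])[:2]-J0)*1000; print('jig mm',d)
shot('side','d_s',(220,160,380,280),5)
E
```

```text
t 10.03 tcp [0.5857 0.0564 0.0336] yaw 56.5 w 0.0421 F [-3.2 -3.4  3.7] q [-32.  22.  29. 104. -13.  57.  58.]
jig mm [0.37956142 0.47779909]
```

View pics/d_s.png

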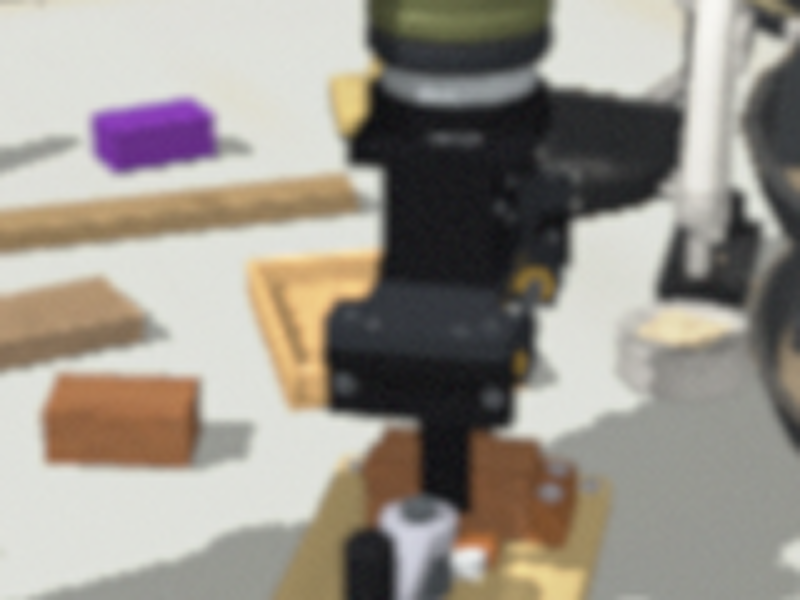

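The done block is held (width 42.1 mm). Its centreline sits 0.5 mm from my estimated jig axis. I'll lift and carry it to the tray, after checking the lamp clearance numerically.

```bash
python3 - <<'E'
from plan import *
for z in (0,.1,.2,.3): print(z,at('top',(312,140),z)[:2],at('top',(285,120),z)[:2],at('top',(235,165),z)[:2])
t=(.6368,.2751)
rows([(.5857,.0564,.115,56.5,.3,2),(t[0],t[1],.115,79.4,.3,5),(t[0],t[1],.06,79.4,.3,1)])
E
```

```text
0 [0.80633612 0.22291517] [0.86118109 0.29468683] [0.73463975 0.4222745 ]
0.1 [0.76754939 0.22903321] [0.81705837 0.29382204] [0.70282853 0.40899642]
0.2 [0.72876267 0.23515126] [0.77293565 0.29295726] [0.67101731 0.39571833]
0.3 [0.68997594 0.2412693 ] [0.72881293 0.29209247] [0.63920608 0.38244025]
[[[0.0, -0.01, -4.07, -0.1, 0.0, 0.0, 0.3], [0.0, 0.01, -4.07, 0.0, 0.0, 0.0, 0.3], [1.56, 4.21, 0.0, 0.0, 0.0, -4.6, 0.3], [1.22, 4.32, 0.0, 0.0, 0.0, -4.6, 0.3], [0.87, 4.41, 0.0, 0.0, 0.0, -4.5, 0.3]]]
[[[0.52, 4.46, 0.0, 0.0, 0.0, -4.6, 0.3], [0.16, 4.49, 0.0, 0.0, 0.0, -4.6, 0.3], [0.0, 0.0, 5.5, 0.0, 0.0, 0.0, 0.3]]]
```

>>> drive_tool([
  [[0, 0, -4, 0, 0, 0, 0.3], [0, 0, -4.2, 0, 0, 0, 0.3], [0, 0, 0, 0, 0, 0, 0.3]],
])

```text
time: 10.45
tcp_pos: [0.5896, 0.0588, 0.1193]
ee_rot: [[-0.835, 0.551, 0.008], [0.551, 0.835, 0.003], [-0.005, 0.007, -1.0]]
wrist_force: [0.2, 0.5, -0.8]
width: 0.0419
```

```bash
python3 - <<'E'
from plan import *
st()
t=(.6368,.2751)
rows([(t[0],t[1],.115,79.4,.3,6),(t[0],t[1],.06,79.4,.3,1)])
E
```

```text
t 10.45 tcp [0.5896 0.0588 0.1193] yaw 56.6 w 0.0419 F [ 0.2  0.5 -0.8] q [-34.  16.  30. 100.  -9.  65.  56.]
[[[1.33, 3.44, 0.09, 0.4, 0.3, -3.8, 0.3], [1.1, 3.52, 0.07, 0.0, 0.0, -3.8, 0.3], [0.86, 3.59, 0.07, 0.0, 0.0, -3.8, 0.3], [0.63, 3.64, 0.08, 0.0, 0.0, -3.8, 0.3], [0.38, 3.67, 0.07, 0.0, 0.0, -3.8, 0.3]]]
[[[0.13, 3.68, 0.07, 0.0, 0.0, -3.8, 0.3], [0.01, 0.0, 5.5, 0.0, 0.0, 0.0, 0.3]]]
```

>>> drive_tool([
  [[1.3, 3.4, 0, 0, 0, -3.8, 0.3], [1.1, 3.5, 0, 0, 0, -3.8, 0.3], [0.9, 3.6, 0, 0, 0, -3.8, 0.3], [0.7, 3.6, 0, 0, 0, -3.8, 0.3], [0.5, 3.6, 0, 0, 0, -3.8, 0.3]],
])

```text
time: 11.08
tcp_pos: [0.6223, 0.2415, 0.1139]
ee_rot: [[-0.97, 0.243, -0.002], [0.243, 0.97, 0.001], [0.002, 0.0, -1.0]]
wrist_force: [-0.9, -0.7, -0.4]
width: 0.0422
```

>>> drive_tool([
  [[0.3, 3.3, 0, 0, 0, -3.8, 0.3], [0, 0, 4, 0, 0, 0, 0.3], [0, 0, 0, 0, 0, 0, 0.3], [0, 0, 0, 0, 0, 0, 0.3]],
])

```text
time: 11.58
tcp_pos: [0.6284, 0.2704, 0.0756]
ee_rot: [[-0.983, 0.184, -0.0], [0.184, 0.983, -0.0], [0.0, -0.0, -1.0]]
wrist_force: [-0.5, -1.0, 0.2]
width: 0.0419
```

```bash
python3 - <<'E'
from plan import *
st()
rows([(.631,.2725,.0235,79.4,.3,2)])
shot('top','e_t',(240,130,400,250),5)
shot('side','e_s',(220,140,400,275),4)
E
```

```text
t 11.57 tcp [0.6284 0.2704 0.0756] yaw 79.4 w 0.0419 F [-0.5 -1.   0.2] q [-41.  29.  21.  88. -11.  65.  62.]
[[[-0.11, 0.13, 2.61, 0.0, 0.0, 0.0, 0.3], [-0.1, 0.12, 2.6, 0.0, 0.0, 0.0, 0.3]]]
```

View pics/e_s.png

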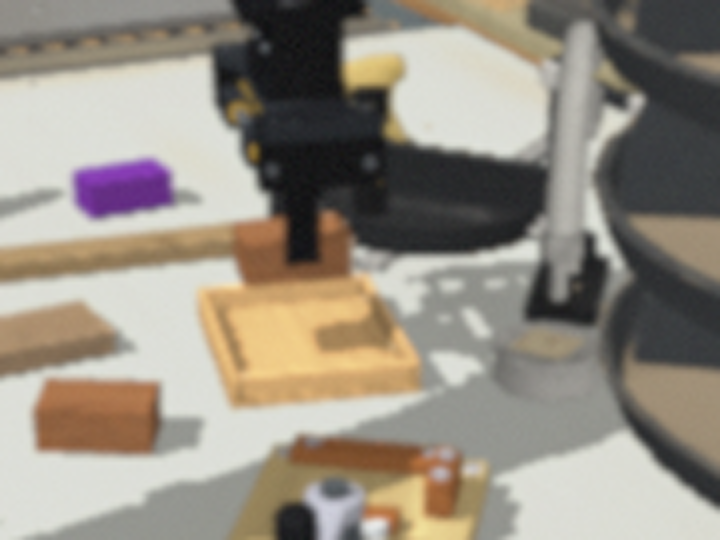

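View pics/e_t.png

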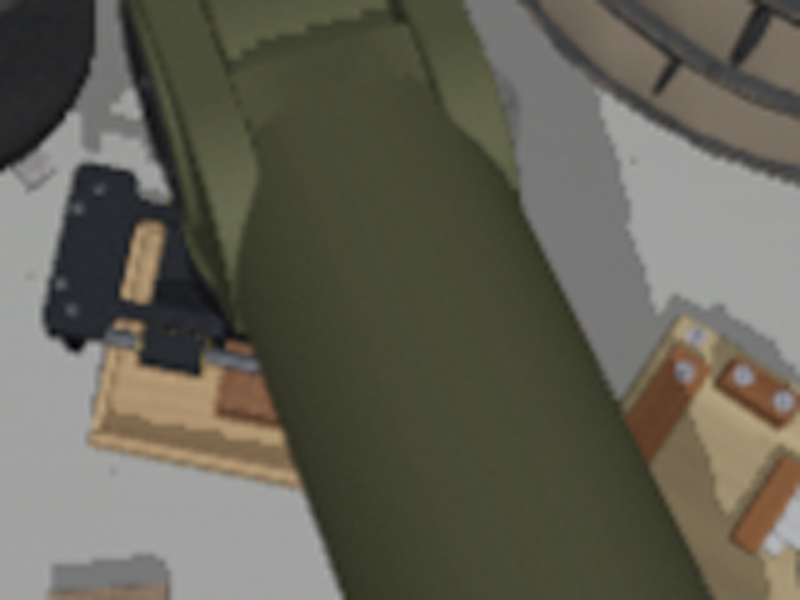

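The side view shows the block held above the tray and within its walls. I lower and release.

>>> drive_tool([
  [[0, 0.1, 2.6, 0, 0, 0, 0.3], [0, 0.1, 2.5, 0, 0, 0, 0.3], [0, 0, 0, 0, 0, 0, 0.3], [0, 0, 0, 0, 0, 0, 0.75], [0, 0, 0, 0, 0, 0, 0.75]],
])

```text
time: 12.3
tcp_pos: [0.6302, 0.272, 0.0266]
ee_rot: [[-0.983, 0.185, 0.003], [0.185, 0.983, 0.002], [-0.003, 0.002, -1.0]]
wrist_force: [-0.8, -0.5, -0.6]
width: 0.0547
```

>>> drive_tool([
  [[0, 0, 0, 0, 0, 0, 0.75], [0, 0, -4, 0, 0, 0, 0.75], [0, 0, -5, 0, 0, 0, 1]],
])

```text
time: 12.68
tcp_pos: [0.6279, 0.2713, 0.1147]
ee_rot: [[-0.983, 0.185, -0.002], [0.185, 0.983, -0.001], [0.002, -0.002, -1.0]]
wrist_force: [0.3, 0.3, 1.6]
width: 0.0694
```

>>> drive_tool([
  [[2.7, -1.8, 0.2, 0, 0, 3.2, 1], [2.6, -2.0, 0.2, 0, 0, 3.2, 1], [2.5, -2.1, 0.2, 0, 0, 3.2, 1], [2.4, -2.3, 0.2, 0, 0, 3.1, 1], [2.2, -2.4, 0.2, 0, 0, 3.1, 1]],
])

```text
time: 13.3
tcp_pos: [0.4779, 0.2061, 0.1051]
ee_rot: [[-0.894, 0.447, 0.001], [0.447, 0.894, 0.001], [-0.0, 0.001, -1.0]]
wrist_force: [-0.1, 0.0, -0.4]
width: 0.0874
```

>>> drive_tool([
  [[0, 0, 0, 0, 0, 0, 1], [0, 0, 0, 0, 0, 0, 1]],
])

```text
time: 13.55
tcp_pos: [0.4796, 0.207, 0.1054]
ee_rot: [[-0.896, 0.445, 0.002], [0.445, 0.896, 0.001], [-0.001, 0.002, -1.0]]
wrist_force: [0.4, 0.6, 0.5]
width: 0.0869
```

```bash
python3 - <<'E'
from plan import *
st()
rows([(.478,.2057,.018,63.5,1,3)])
shot('top','f_t',(240,150,420,285),4.4)
shot('side','f_s',(180,170,360,305),4.4)
E
```

```text
t 13.55 tcp [0.4796 0.207  0.1054] yaw 63.6 w 0.0869 F [0.4 0.6 0.5] q [-49.   8.  25. 110.  -4.  62.  41.]
[[[0.03, -0.07, 2.91, 0.1, 0.1, 0.0, 1], [0.03, -0.06, 2.92, 0.0, 0.0, 0.0, 1], [0.03, -0.07, 2.91, 0.0, 0.0, 0.1, 1]]]
```

View pics/f_t.png

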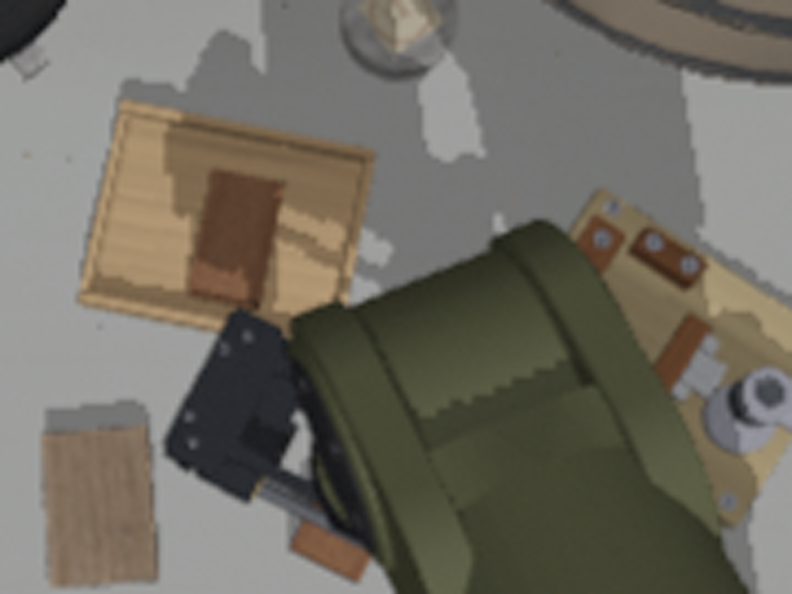

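View pics/f_s.png

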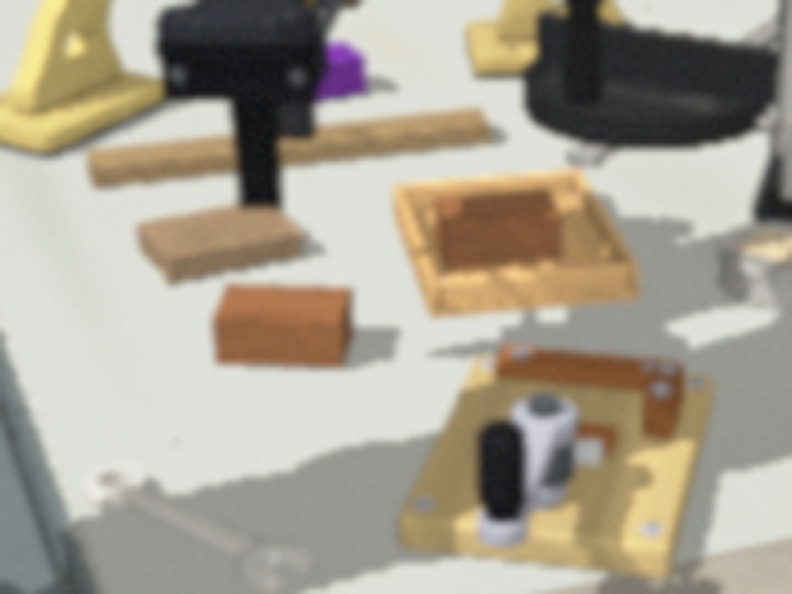

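The top view shows the finished block lying flat in the tray at about (235,240), and the jig is empty. Next I go down on the new block.

>>> drive_tool([
  [[0, -0.1, 2.9, 0, 0, 0, 1], [0.1, -0.1, 2.9, 0, 0, 0, 1], [0, 0, 2.9, 0, 0, 0, 1], [0, 0, 0, 0, 0, 0, 0.3], [0, 0, 0, 0, 0, 0, 0.3]],
])

```text
time: 14.28
tcp_pos: [0.478, 0.2054, 0.0184]
ee_rot: [[-0.895, 0.446, 0.001], [0.446, 0.895, 0.0], [-0.001, 0.001, -1.0]]
wrist_force: [-0.7, -0.4, 0.9]
width: 0.0744
```

>>> drive_tool([
  [[0, 0, 0, 0, 0, 0, 0.3], [0, 0, 0, 0, 0, 0, 0.3], [0, 0, 0, 0, 0, 0, 0.3], [0, 0, 0, 0, 0, 0, 0.3], [0, 0, 0, 0, 0, 0, 0.3]],
])

```text
time: 14.9
tcp_pos: [0.4771, 0.2054, 0.018]
ee_rot: [[-0.895, 0.445, 0.001], [0.445, 0.895, 0.001], [-0.0, 0.001, -1.0]]
wrist_force: [-0.7, -0.6, 3.4]
width: 0.0421
```

```bash
python3 - <<'E'
from plan import *
st()
shot('side','g_s',(180,190,310,290),6)
shot('top','g_t',(270,220,370,295),7)
E
```

```text
t 14.9 tcp [0.4771 0.2054 0.018 ] yaw 63.5 w 0.0421 F [-0.7 -0.6  3.4] q [-48.  15.  24. 115.  -8.  52.  44.]
```

View pics/g_s.png

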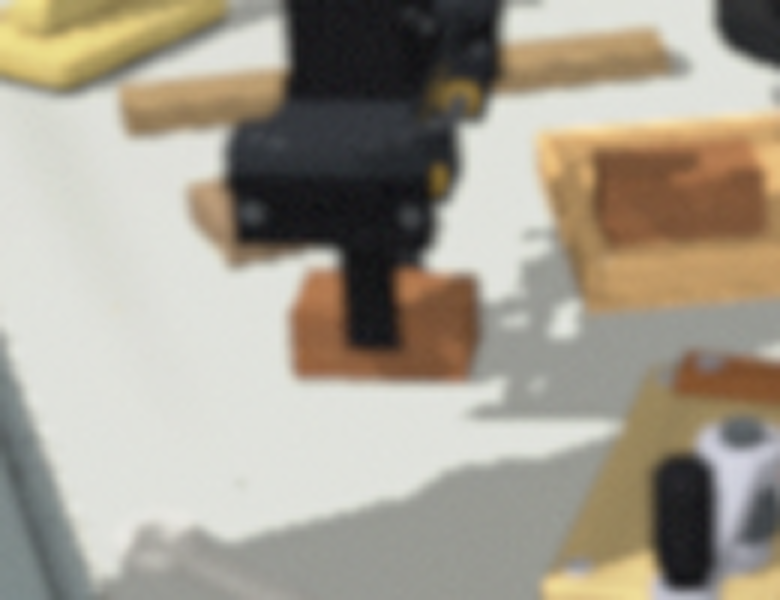

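The side view shows the block gripped flat, with the finger about 2 mm off-centre once parallax is accounted for. I lift and carry it to the jig.

```bash
python3 - <<'E'
from plan import *
b=J(-9,-4); print(b)
rows([(.4771,.2054,.10,63.5,.3,2),(b[0],b[1],.10,56.5,.3,4)])
E
```

```text
[0.57538728 0.05783189]
[[[0.0, 0.0, -4.1, 0.0, 0.0, 0.0, 0.3], [0.01, 0.01, -4.1, 0.0, 0.0, 0.0, 0.3], [-3.84, -2.21, 0.0, 0.0, 0.0, 1.8, 0.3], [-3.91, -2.08, 0.0, 0.0, 0.0, 1.7, 0.3], [-3.98, -1.97, 0.0, 0.0, 0.0, 1.8, 0.3]]]
[[[-4.03, -1.85, 0.0, 0.0, 0.0, 1.7, 0.3]]]
```

>>> drive_tool([
  [[0, 0, -4.1, 0, 0, 0, 0.3], [0, 0, -4.1, 0, 0, 0, 0.3], [-3.8, -2.2, 0, 0, 0, 1.8, 0.3], [-3.9, -2.1, 0, 0, 0, 1.7, 0.3], [-4, -2, 0, 0, 0, 1.8, 0.3]],
])

```text
time: 15.62
tcp_pos: [0.5505, 0.0932, 0.0993]
ee_rot: [[-0.85, 0.527, -0.0], [0.527, 0.85, 0.0], [0.0, 0.0, -1.0]]
wrist_force: [0.5, 0.4, 0.2]
width: 0.0418
```

>>> drive_tool([
  [[-4, -1.8, 0, 0, 0, 1.7, 0.3], [0, 0, 0, 0, 0, 0, 0.3], [0, 0, 0, 0, 0, 0, 0.3]],
])

```text
time: 16.0
tcp_pos: [0.5741, 0.0582, 0.0989]
ee_rot: [[-0.834, 0.551, -0.001], [0.551, 0.834, 0.0], [0.001, -0.001, -1.0]]
wrist_force: [-0.4, 0.2, -1.4]
width: 0.0416
```

```bash
python3 - <<'E'
from plan import *
st()
s=bot.read_state();print(JR.T@(np.array(s['tcp_pos'])[:2]-J0)*1000)
b=J(-9,-4)
rows([(b[0],b[1],.06,56.5,.3,1),(b[0],b[1],.0375,56.5,.3,2)])
shot('side','i_s',(240,190,370,290),6)
E
```

```text
t 16.0 tcp [0.5741 0.0582 0.0989] yaw 56.5 w 0.0416 F [-0.4  0.2 -1.4] q [-36.  16.  32. 103. -10.  63.  56.]
[-10.30751406  -4.40414445]
[[[-0.14, 0.04, 3.89, 0.0, -0.1, 0.0, 0.3], [0.0, 0.0, 1.12, 0.0, 0.0, 0.0, 0.3], [0.01, 0.0, 1.13, 0.0, 0.0, 0.0, 0.3]]]
```

View pics/i_s.png

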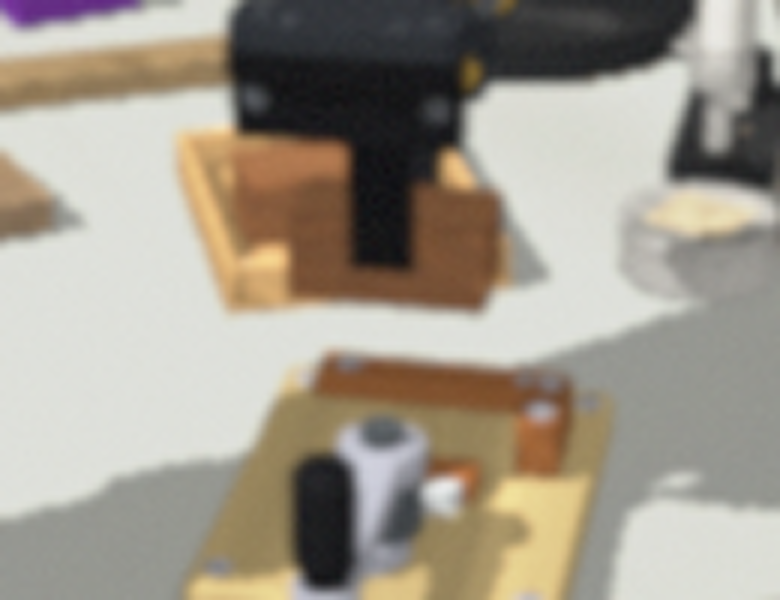

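>>> drive_tool([
  [[-0.1, 0, 3.9, 0, 0, 0, 0.3], [0, 0, 1.1, 0, 0, 0, 0.3], [0, 0, 0.9, 0, 0, 0, 0.3], [0, 0, 0, 0, 0, 0, 0.3]],
])

```text
time: 16.55
tcp_pos: [0.5755, 0.0577, 0.0406]
ee_rot: [[-0.835, 0.551, -0.0], [0.551, 0.835, 0.0], [0.0, -0.0, -1.0]]
wrist_force: [-0.1, 0.2, 0.1]
width: 0.0418
```

```bash
python3 - <<'E'
from plan import *
st()
s=bot.read_state();print(JR.T@(np.array(s['tcp_pos'])[:2]-J0)*1000,'Fjig',JR.T@s['wrist_force'][:2])
E
```

```text
t 16.55 tcp [0.5755 0.0577 0.0406] yaw 56.6 w 0.0418 F [-0.1  0.2  0.1] q [-35.  21.  31. 106. -13.  57.  58.]
[-8.87275835 -4.07428898] Fjig [-0.14820189  0.13017358]
```

>>> drive_tool([
  [[0, 0, 0.3, 0, 0, 0, 0.3], [-0.3, 0, 0, 0, 0, 0, 0.3], [-0.2, 0, 0, 0, 0, 0, 0.3], [0, 0, 0, 0, 0, 0, 0.3], [0, 0, 0, 0, 0, 0, 0.3]],
])

```text
time: 17.18
tcp_pos: [0.5798, 0.0545, 0.0376]
ee_rot: [[-0.834, 0.551, 0.0], [0.551, 0.834, 0.0], [-0.0, 0.0, -1.0]]
wrist_force: [-0.5, -0.5, 0.6]
width: 0.0418
```

>>> drive_tool([
  [[-0.2, 0, 0, 0, 0, 0, 0.3], [0, 0, 0, 0, 0, 0, 0.3]],
])

```text
time: 17.42
tcp_pos: [0.5816, 0.0532, 0.0376]
ee_rot: [[-0.834, 0.552, 0.0], [0.552, 0.834, -0.0], [-0.0, 0.0, -1.0]]
wrist_force: [0.1, 0.2, -0.4]
width: 0.0416
```

```bash
python3 - <<'E'
from plan import *
st()
s=bot.read_state();print(JR.T@(np.array(s['tcp_pos'])[:2]-J0)*1000,'Fjig',JR.T@s['wrist_force'][:2])
E
```

```text
t 17.43 tcp [0.5816 0.0532 0.0376] yaw 56.5 w 0.0416 F [ 0.1  0.2 -0.4] q [-34.  22.  31. 105. -13.  57.  59.]
[-1.32762925 -4.42318243] Fjig [-0.03070441  0.23979104]
```

No contact yet. I push on in small steps.

>>> drive_tool([
  [[-0.2, 0, 0, 0, 0, 0, 0.3], [0, 0, 0, 0, 0, 0, 0.3]],
])

```text
time: 17.68
tcp_pos: [0.5829, 0.0525, 0.0374]
ee_rot: [[-0.834, 0.551, -0.001], [0.551, 0.834, 0.0], [0.001, -0.0, -1.0]]
wrist_force: [-0.7, 1.7, -0.2]
width: 0.0418
```

```bash
python3 - <<'E'
from plan import *
st()
s=bot.read_state();print(JR.T@(np.array(s['tcp_pos'])[:2]-J0)*1000,'Fjig',JR.T@s['wrist_force'][:2])
E
```

```text
t 17.68 tcp [0.5829 0.0525 0.0374] yaw 56.5 w 0.0418 F [-0.7  1.7 -0.2] q [-34.  22.  31. 105. -13.  57.  59.]
[ 0.14584637 -4.28715657] Fjig [-1.49754887  1.01527383]
```

>>> drive_tool([
  [[-0.15, 0, 0, 0, 0, 0, 0.3], [0, 0, 0, 0, 0, 0, 0.3]],
])

```text
time: 17.92
tcp_pos: [0.583, 0.0525, 0.0373]
ee_rot: [[-0.835, 0.551, -0.003], [0.551, 0.835, 0.001], [0.003, -0.001, -1.0]]
wrist_force: [-5.1, 2.5, 1.9]
width: 0.042
```

```bash
python3 - <<'E'
from plan import *
st()
s=bot.read_state();print(JR.T@(np.array(s['tcp_pos'])[:2]-J0)*1000,'Fjig',JR.T@s['wrist_force'][:2])
shot('side','k_s',(250,200,370,290),6)
E
```

```text
t 17.93 tcp [0.583  0.0525 0.0373] yaw 56.6 w 0.042 F [-5.1  2.5  1.9] q [-34.  22.  31. 105. -13.  57.  59.]
[ 0.23390931 -4.23787727] Fjig [-5.65622064 -0.77901109]
```

View pics/k_s.png

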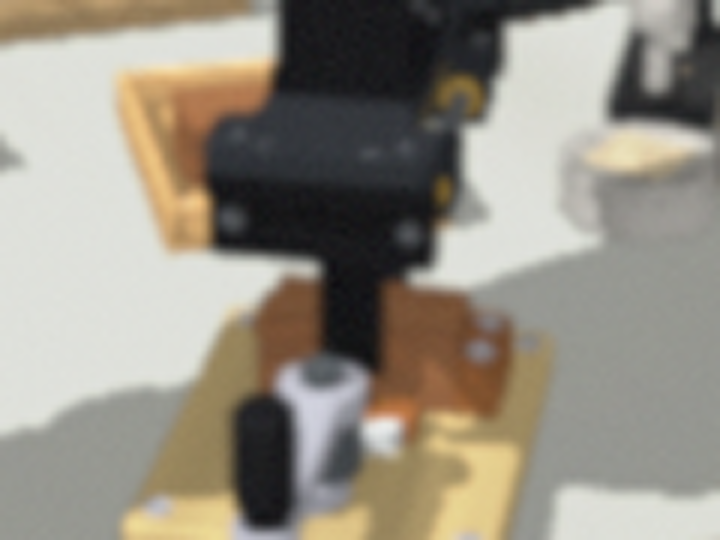

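The block meets the end stop: −5.7 N along jig x, with the TCP at jig x≈0.2. I relieve the push, lower it 1 mm, release and retreat.

>>> drive_tool([
  [[0.1, 0, 0.1, 0, 0, 0, 0.3], [0, 0, 0, 0, 0, 0, 0.75], [0, 0, 0, 0, 0, 0, 0.75], [0, 0, 0, 0, 0, 0, 0.75], [0, 0, -3, 0, 0, 0, 0.75]],
])

```text
time: 18.6
tcp_pos: [0.5817, 0.0516, 0.0648]
ee_rot: [[-0.834, 0.552, -0.004], [0.552, 0.834, -0.002], [0.003, -0.004, -1.0]]
wrist_force: [0.5, 0.9, 0.5]
width: 0.0644
```

>>> drive_tool([
  [[0, 0, -5, 0, 0, 0, 0.75], [0, 0, -4, 0, 0, 0, 1], [0, 0, 0, 0, 0, 0, 1], [0, 0, 0, 0, 0, 0, 1]],
])

```text
time: 19.1
tcp_pos: [0.5832, 0.052, 0.1561]
ee_rot: [[-0.834, 0.551, -0.0], [0.551, 0.834, 0.0], [0.0, -0.0, -1.0]]
wrist_force: [-0.6, -0.3, -0.4]
width: 0.0845
```

```bash
python3 - <<'E'
from plan import *
st()
shot('side','l_s',(250,200,370,290),6)
b=J(-3,-175)
rows([(b[0],b[1],.155,122,1,8)])
E
```

```text
t 19.1 tcp [0.5832 0.052  0.1561] yaw 56.5 w 0.0845 F [-0.6 -0.3 -0.4] q [-36.  14.  33.  99.  -8.  70.  56.]
[[[0.04, -2.13, 0.01, -0.1, -0.1, -8.2, 1], [0.35, -2.1, 0.0, 0.0, 0.0, -8.2, 1], [0.64, -2.02, 0.01, 0.0, 0.0, -8.1, 1], [0.92, -1.92, 0.0, 0.0, 0.0, -8.2, 1], [1.19, -1.77, 0.0, 0.0, 0.0, -8.2, 1]]]
[[[1.43, -1.57, 0.01, 0.0, 0.0, -8.2, 1], [1.63, -1.36, 0.0, 0.0, 0.0, -8.2, 1], [1.82, -1.12, 0.0, 0.0, 0.0, -8.2, 1]]]
```

View pics/l_s.png

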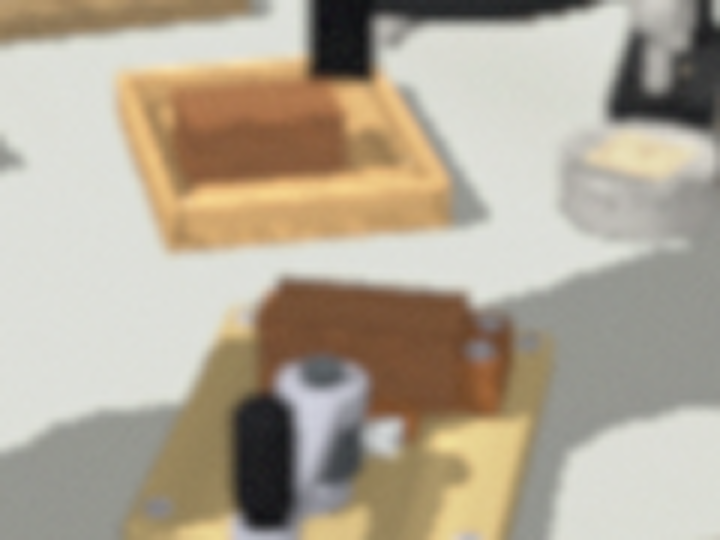

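The side view shows the new block lying flat, with its right end against the stop at (470,330). I move back to the knob.

>>> drive_tool([
  [[0, -2.1, 0, 0, 0, -8.2, 1], [0.3, -2.1, 0, 0, 0, -8.2, 1], [0.6, -2.0, 0, 0, 0, -8.2, 1], [0.9, -1.9, 0, 0, 0, -8.2, 1], [1.2, -1.8, 0, 0, 0, -8.2, 1]],
])

```text
time: 19.77
tcp_pos: [0.5232, -0.0364, 0.155]
ee_rot: [[-0.991, -0.136, -0.003], [-0.136, 0.991, -0.001], [0.003, -0.0, -1.0]]
wrist_force: [0.7, -0.4, 0.4]
width: 0.0869
```

>>> drive_tool([
  [[1.4, -1.6, 0, 0, 0, -8.2, 1], [1.6, -1.4, 0, 0, 0, -8.2, 1], [1.8, -1.1, 0, 0, 0, -8.2, 1], [0, 0, 0, 0, 0, 0, 1], [0, 0, 0, 0, 0, 0, 1]],
])

```text
time: 20.4
tcp_pos: [0.4893, -0.0877, 0.1559]
ee_rot: [[-0.848, -0.531, -0.001], [-0.531, 0.848, 0.0], [0.0, 0.001, -1.0]]
wrist_force: [0.5, 0.2, 0.0]
width: 0.0869
```

```bash
python3 - <<'E'
from plan import *
st()
shot('top','m_t',(340,180,480,290),5)
b=J(0,-175)
rows([(b[0],b[1],.068,122,1,3)])
E
```

```text
t 20.4 tcp [ 0.4893 -0.0877  0.1559] yaw 122.0 w 0.0869 F [0.5 0.2 0. ] q [-25.   2.  33. 110.  -1.  68. 130.]
[[[0.06, -0.04, 2.94, 0.0, 0.0, 0.0, 1], [0.07, -0.05, 2.93, 0.0, 0.0, 0.1, 1], [0.06, -0.04, 2.94, 0.0, 0.0, 0.0, 1]]]
```

View pics/m_t.png

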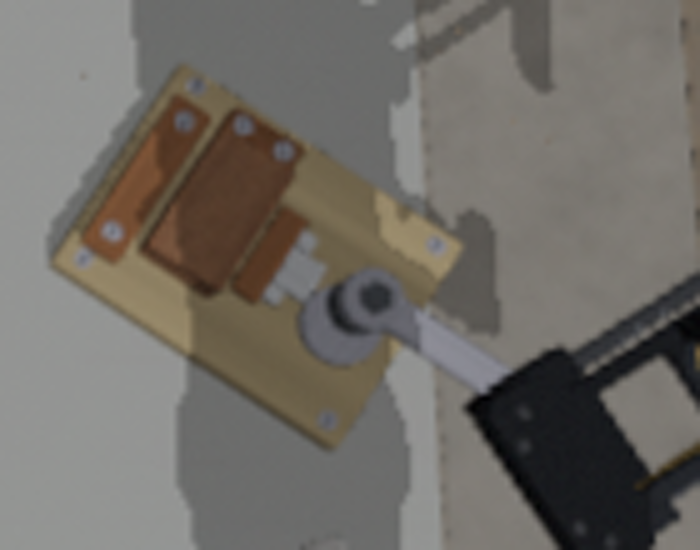

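The top view shows the block between fence and jaw, square and up to the stop, with small gaps on both sides and the lever still open. I descend on the knob and grip it.

>>> drive_tool([
  [[0.1, 0, 2.9, 0, 0, 0, 1], [0.1, -0.1, 2.9, 0, 0, 0, 1], [0, 0, 2.8, 0, 0, 0, 1], [0, 0, 0, 0, 0, 0, 0.15], [0, 0, 0, 0, 0, 0, 0.15]],
], newtons=12)

```text
time: 21.08
tcp_pos: [0.489, -0.0902, 0.0713]
ee_rot: [[-0.847, -0.532, 0.001], [-0.532, 0.847, -0.0], [-0.001, -0.001, -1.0]]
wrist_force: [0.2, -0.2, 0.3]
width: 0.0744
```

>>> drive_tool([
  [[0, 0, 0, 0, 0, 0, 0.15], [0, 0, 0, 0, 0, 0, 0.15], [0, 0, 0, 0, 0, 0, 0.15], [0, 0, 0, 0, 0, 0, 0.15], [0, 0, 0, 0, 0, 0, 0.15]],
])

```text
time: 21.7
tcp_pos: [0.4881, -0.0906, 0.0706]
ee_rot: [[-0.847, -0.532, 0.0], [-0.532, 0.847, 0.0], [-0.0, 0.0, -1.0]]
wrist_force: [1.0, 0.1, -0.6]
width: 0.0249
```

>>> drive_tool([
  [[0, 0, 0, 0, 0, 0, 0.15], [0, 0, 0, 0, 0, 0, 0.15]],
])

```text
time: 21.95
tcp_pos: [0.4876, -0.0899, 0.0705]
ee_rot: [[-0.847, -0.532, -0.001], [-0.532, 0.847, 0.001], [0.0, 0.001, -1.0]]
wrist_force: [-4.0, 2.1, 3.5]
width: 0.0205
```

```bash
python3 - <<'E'
from plan import *
st()
s=bot.read_state()
d=JR.T@(np.array(s['tcp_pos'])[:2]-J(0,-85))*1000; print('rel pivot',d)
w=[];r0=np.linalg.norm(d);th0=np.arctan2(-d[1],-d[0]);N=13;y0=122
for i in range(1,N+1):
    th=th0+(-.03-th0)*i/N; r=r0+(90-r0)*i/N
    p=J(-r*np.cos(th),-85-r*np.sin(th)); w.append((p[0],p[1],.068,y0-68*i/N,.15,1))
rows(w)
E
```

```text
t 21.95 tcp [ 0.4876 -0.0899  0.0705] yaw 122.2 w 0.0205 F [-4.   2.1  3.5] q [-24.   8.  34. 116.  -5.  58. 134.]
rel pivot [ -0.62708146 -90.65092555]
[[[0.38, 1.04, 0.25, 0.1, 0.0, 5.4, 0.15], [0.36, 1.05, 0.0, 0.0, 0.0, 5.2, 0.15], [0.32, 1.07, 0.0, 0.0, 0.0, 5.3, 0.15], [0.28, 1.07, 0.0, 0.0, 0.0, 5.2, 0.15], [0.25, 1.08, 0.0, 0.0, 0.0, 5.2, 0.15]]]
[[[0.22, 1.08, 0.0, 0.0, 0.0, 5.2, 0.15], [0.19, 1.09, 0.0, 0.0, 0.0, 5.3, 0.15], [0.15, 1.1, 0.0, 0.0, 0.0, 5.2, 0.15], [0.11, 1.1, 0.0, 0.0, 0.0, 5.2, 0.15], [0.08, 1.1, 0.0, 0.0, 0.0, 5.3, 0.15]]]
[[[0.05, 1.1, 0.0, 0.0, 0.0, 5.2, 0.15], [0.01, 1.11, 0.0, 0.0, 0.0, 5.2, 0.15], [-0.02, 1.1, 0.0, 0.0, 0.0, 5.3, 0.15]]]
```

>>> drive_tool([
  [[0.4, 1.05, 0, 0, 0, 5.3, 0.15], [0.35, 1.05, 0, 0, 0, 5.2, 0.15], [0.3, 1.05, 0, 0, 0, 5.3, 0.15], [0.3, 1.05, 0, 0, 0, 5.2, 0.15], [0.25, 1.1, 0, 0, 0, 5.2, 0.15]],
])

```text
time: 22.58
tcp_pos: [0.4538, -0.0506, 0.0704]
ee_rot: [[-0.995, -0.098, -0.0], [-0.098, 0.995, -0.004], [0.0, -0.004, -1.0]]
wrist_force: [-2.0, -5.9, 0.9]
width: 0.0209
```

>>> drive_tool([
  [[0.2, 1.1, 0, 0, 0, 5.2, 0.15], [0.2, 1.1, 0, 0, 0, 5.3, 0.15], [0.15, 1.1, 0, 0, 0, 5.2, 0.15], [0.1, 1.1, 0, 0, 0, 5.2, 0.15], [0.1, 1.1, 0, 0, 0, 5.3, 0.15]],
])

```text
time: 23.2
tcp_pos: [0.4485, 0.005, 0.0701]
ee_rot: [[-0.936, 0.351, -0.006], [0.351, 0.936, -0.002], [0.005, -0.004, -1.0]]
wrist_force: [-6.5, -4.0, 4.5]
width: 0.0208
```

```bash
python3 - <<'E'
from plan import *
st()
s=bot.read_state()
d=JR.T@(np.array(s['tcp_pos'])[:2]-J(0,-85))*1000; print('rel pivot',d)
w=[];r0=np.linalg.norm(d);th0=np.arctan2(-d[1],-d[0]);N=4;print(r0,th0)
for i in range(1,N+1):
    th=th0+(-.03-th0)*i/N; r=r0+(90-r0)*i/N
    p=J(-r*np.cos(th),-85-r*np.sin(th)); w.append((p[0],p[1],s['tcp_pos'][2],68+(56-68)*i/N,.15,1))
rows(w)
E
```

```text
t 23.2 tcp [0.4485 0.005  0.0701] yaw 69.5 w 0.0208 F [-6.5 -4.   4.5] q [-34.   2.  30. 121.  -1.  57.  66.]
rel pivot [-85.65655999 -33.11680231]
91.83555338010964 0.36892162056649885
[[[0.04, 0.91, 0.0, -0.2, -0.2, 4.5, 0.15], [0.02, 0.91, 0.0, 0.0, 0.0, 3.0, 0.15], [-0.02, 0.91, 0.0, 0.0, 0.0, 3.0, 0.15], [-0.07, 0.9, -0.01, 0.0, 0.0, 3.0, 0.15]]]
```

>>> drive_tool([
  [[0, 0.9, 0, 0, 0, 4, 0.15], [0, 0.9, 0, 0, 0, 3, 0.15], [0, 0.9, 0, 0, 0, 3, 0.15], [-0.1, 0.9, 0, 0, 0, 3, 0.15], [0, 0, 0, 0, 0, 0, 0.15]],
])

```text
time: 23.82
tcp_pos: [0.4629, 0.0359, 0.0695]
ee_rot: [[-0.835, 0.549, -0.011], [0.55, 0.835, -0.004], [0.006, -0.009, -1.0]]
wrist_force: [-11.5, -4.5, 9.3]
width: 0.0206
```

```bash
python3 - <<'E'
from plan import *
st()
s=bot.read_state()
d=JR.T@(np.array(s['tcp_pos'])[:2]-J(0,-85))*1000; print('rel pivot',d,np.arctan2(-d[1],-d[0]),'Fjig',JR.T@s['wrist_force'][:2])
shot('top','n_t',(340,180,480,290),5)
E
```

```text
t 23.82 tcp [0.4629 0.0359 0.0695] yaw 56.7 w 0.0206 F [-11.5  -4.5   9.3] q [-36.   4.  29. 119.  -2.  58.  51.]
rel pivot [-90.66667492   0.64047316] -0.007063924079717087 Fjig [ -7.11250614 -10.15947641]
```

View pics/n_t.png

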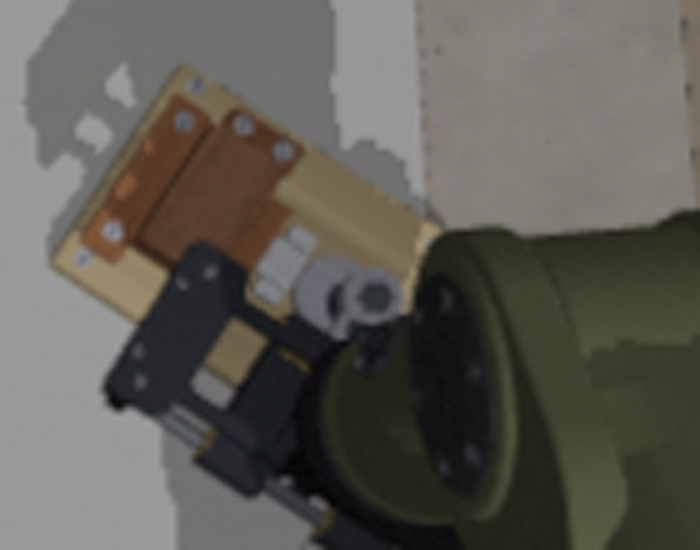

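θ≈0, and the reaction against closing is 10 N, above the 2–4 N the lever needs, so it is at the stop. I add a small extra push to confirm it no longer moves.

>>> drive_tool([
  [[0, 0.3, 0, 0, 0, 0, 0.15], [0, 0, 0, 0, 0, 0, 0.15]],
])

```text
time: 24.12
tcp_pos: [0.463, 0.036, 0.0694]
ee_rot: [[-0.835, 0.55, -0.014], [0.551, 0.835, -0.007], [0.008, -0.013, -1.0]]
wrist_force: [-16.0, -10.4, 14.6]
width: 0.0207
```

```bash
python3 - <<'E'
from plan import *
st()
s=bot.read_state()
d=JR.T@(np.array(s['tcp_pos'])[:2]-J(0,-85))*1000; print('rel pivot',d,np.arctan2(-d[1],-d[0]),'Fjig',JR.T@s['wrist_force'][:2])
E
```

```text
t 24.12 tcp [0.463  0.036  0.0694] yaw 56.6 w 0.0207 F [-16.  -10.4  14.6] q [-36.   4.  29. 119.  -2.  58.  51.]
rel pivot [-90.69819256   0.72643771] -0.008009224419242171 Fjig [ -7.59421403 -17.50658631]
```

It is at its closed stop: the force rose with no motion. I relieve the push, open and lift away.

>>> drive_tool([
  [[0, -0.4, 0, 0, 0, 0, 0.15], [0, 0, 0, 0, 0, 0, 1], [0, 0, 0, 0, 0, 0, 1], [0, 0, 0, 0, 0, 0, 1], [0, 0, 0, 0, 0, 0, 1]],
])

```text
time: 24.75
tcp_pos: [0.4673, 0.0381, 0.0708]
ee_rot: [[-0.836, 0.548, 0.001], [0.548, 0.836, 0.0], [-0.001, 0.001, -1.0]]
wrist_force: [-0.4, 0.2, -1.0]
width: 0.0528
```

>>> drive_tool([
  [[0, 0, -4, 0, 0, 0, 1], [0, 0, -6, 0, 0, 0, 1], [-2, 4, -4, 0, 0, 0, 1], [0, 5, 0, 0, 0, 0, 1], [0, 5, 0, 0, 0, 0, 1]],
])

```text
time: 25.38
tcp_pos: [0.5619, 0.1455, 0.2116]
ee_rot: [[-0.836, 0.549, 0.002], [0.549, 0.836, 0.001], [-0.001, 0.002, -1.0]]
wrist_force: [0.0, -0.8, -0.8]
width: 0.0865
```

>>> drive_tool([
  [[3, 5, 0, 0, 0, 0, 1], [3, 5, 0, 0, 0, 0, 1], [2, 4, 0, 0, 0, 0, 1], [0, 0, 0, 0, 0, 0, 1], [0, 0, 0, 0, 0, 0, 1]],
])

```text
time: 26.0
tcp_pos: [0.5704, 0.3041, 0.2102]
ee_rot: [[-0.836, 0.549, 0.0], [0.549, 0.836, -0.001], [-0.001, -0.001, -1.0]]
wrist_force: [-0.1, -0.6, -0.1]
width: 0.0866
```

```bash
python3 - <<'E'
from plan import *
st()
shot('top','p_t',(240,150,440,300),4)
shot('side','p_s',(200,180,380,310),4.4)
E
```

```text
t 26.0 tcp [0.5704 0.3041 0.2102] yaw 56.7 w 0.0866 F [-0.1 -0.6 -0.1] q [-47.  19.  22.  85.  -7.  77.  31.]
```

View pics/p_t.png

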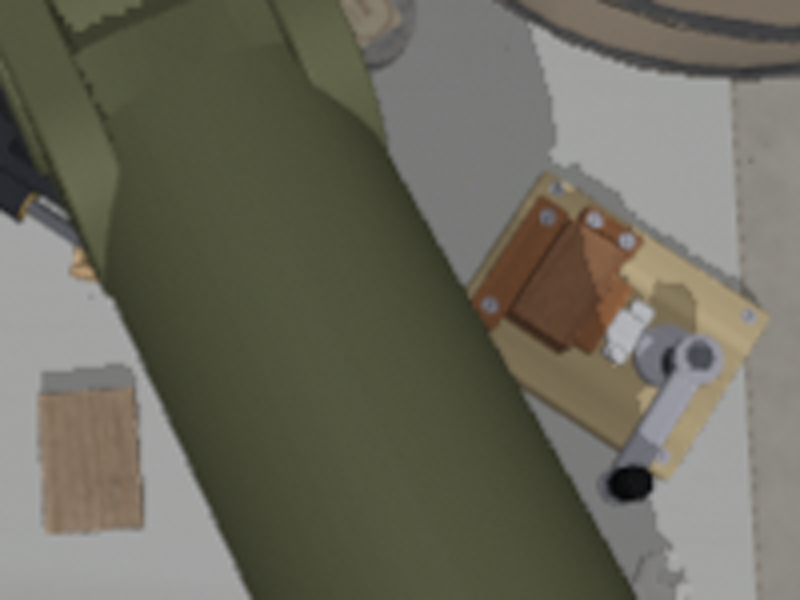

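View pics/p_s.png

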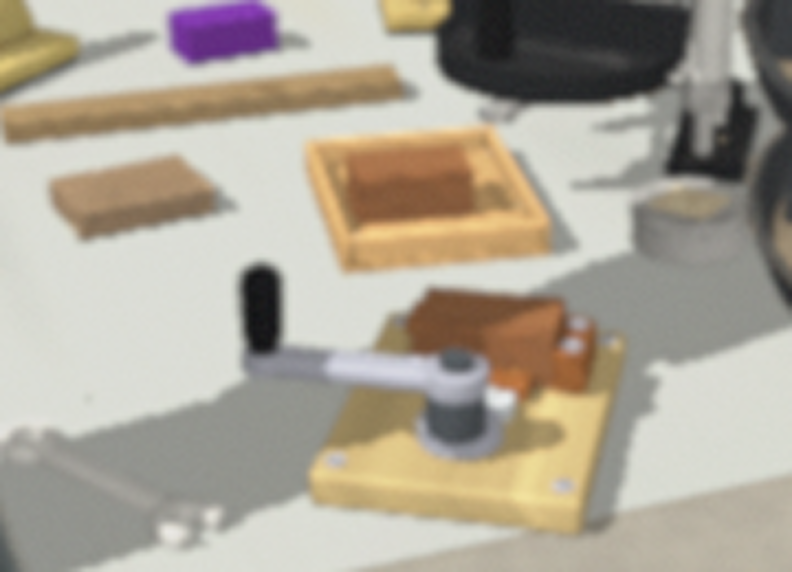

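Both views show the lever closed, the jaw against the block, the new block at fence and stop, and the finished block flat in the tray. One numeric check on the block pose before handing in.

```bash
python3 - <<'E'
from fit import *
from plan import J
a=cv2.imread('pics/top0.png')[190:250,345:425];b=cv2.imread('pics/p_t_raw.png')[190:250,345:425]
c=np.hstack([cv2.resize(v,None,fx=5,fy=5,interpolation=cv2.INTER_CUBIC) for v in(a,b)])
cv2.imwrite('pics/cmp.png',c)
from plan import *
st()
bot.capture('top')
for n,z in (('lever_knob',.082),('new_block_center',.033),('tray',0)):
    for r in bot.mark_of(n,'top')[:3]:
        X=at('top',r['point'],z); print(n,round(r['score'],2),np.round(X,4),np.round(JR.T@(X[:2]-J0)*1000,1))
E
```

```text
t 26.1 tcp [0.5708 0.303  0.2108] yaw 56.6 w 0.0869 F [ 0.2 -0.1  1.2] q [-47.  19.  22.  85.  -7.  77.  31.]
lever_knob 0.66 [0.4666 0.0356 0.082 ] [-87.4 -82.6]
new_block_center 0.78 [0.59   0.0532 0.033 ] [5.7 0.2]
new_block_center 0.63 [0.6058 0.5781 0.033 ] [-270.8  446.6]
```

View pics/cmp.png

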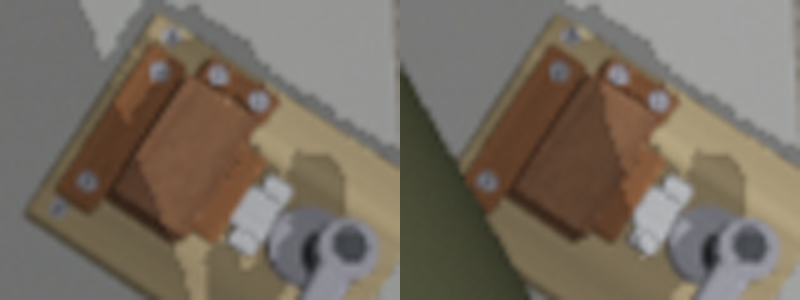

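```bash
python3 - <<'E'
from cell import bot
print(bot.close_job())
E
```

```text
the job is handed in; nothing more can be done
None
```

I carried out the whole job and handed it in at about 26 s; no verdict was reported. I opened the lever, moved the finished block to the tray, put the new block in the jig and closed the lever on it.

**What I did**
- **Lever open:** I gripped the knob and swung it to the open stop, at about 1.57 rad.
- **Finished block:** I lifted it out and set it flat in the tray.
- **New block:** I laid it between fence and jaw, pushed it along until I felt the end stop (5.7 N), and let go.
- **Lever closed:** I pushed it back to the closed stop. The force rose to 17 N with no further movement, and the reading was about −0.01 rad.

**Last checks**
- **Block seating:** in the final top picture the new block sits within about 1 pixel (about 2 mm) of where the finished block was clamped, and it looks square.
- **Tray and bystanders:** the final pictures show the finished block in the tray. They show nothing else shifted, judged by eye; the top view was partly blocked by the arm.
- **Robot clear:** the gripper was well away from everything, with about 0 N at the wrist.

**Disagreement:** the network's mark put the new block about 5.7 mm towards the end stop from its nominal place. It had placed the finished, clamped block about 5 mm off in the same direction at the start. I took this as the network's own bias and went by the stop contact and the picture comparison.

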